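# Load a keyed sample cartridge into the analyser's turret

## Task

Turn the analyser's turret by its black bar handle until the empty holder stands at the orange load mark. Then take the red-capped cartridge from the tray, turn it so that its flat matches the flat of the holder's hole, and lower it all the way home, without dropping it, leaving the holder at the load mark. Leave everything else standing where it is, and let go.

Things in the scene. Friction and masses are not known exactly. Their poses are not given: they have to be found in the camera images.
- cartridge: cartridge to load, RED cap; stands upright, 105 mm tall, 0.22 kg; origin: centre of its foot, z up. Black D barrel 0-45 mm up (diameter 44, one flat 15 mm from the axis on its own -x side, lowest 6 mm tapered by 3.5); grey D collar 45-51 mm (diameter 56, flat at 19); round red cap 51-105 mm, diameter 40, to grip. White stripe on cap (side and top, out to the rim) marks the flat's side
- cartridge_seat (a point): centre of the underside of the red cartridge's collar, 45 mm above its foot; axes as the cartridge
- cartridge_flat (a point): middle of the red cartridge's barrel flat, 15 mm to its -x, 45 mm above its foot
- analyser: fixed grey analyser, base 24 mm high, x -140..+175, y -125..+125 mm about its origin, which lies on the bench below the turret's axis; its front (own -x) roughly faces the robot. At the rear a detector box, x 115..175 mm, 150 mm wide, 165 mm high, with a hood over x 75..125 mm (130 mm wide, underside at 151, top at 165 mm)
- load_mark (a point): top of the small orange block on the front edge of the analyser's base, 129 mm in front of the turret's axis (analyser's -x), 32 mm above the bench
- turret (a joint): angle of the turret about its vertical axis (rad, positive anticlockwise from above): 0 = the empty holder at the front, exactly in line with the orange load mark; starts 0.8 to 2.2 and turns within -0.6..2.7. No notches; stays where it is left (friction about 0.12 N m)
- turret_grip (a point): centre of the black bar handle on the turret's axis, 147.5 mm above the bench; bar 80 mm long, 18 thick, 25 high (135-160 mm above the bench). Axes turn with the turret: x points from the empty holder to the axis, y along the bar; the bar is thus square to the line to the empty holder. The turret: disc diameter 236 mm with four blue holders 66 mm square at right angles, three with blanking plugs
- socket (a point): centre of the mouth of the empty holder, 80 mm from the turret's axis (turret -x), 85 mm above the bench; axes as turret_grip. D-shaped hole 50 mm deep, 47 mm across its round, flat 16.5 mm from the centre on the outer side (turret -x): 1.5 mm play. A cartridge enters only flat to flat, so with its axes along these, and then hangs by its collar on the holder's top
- socket_flat (a point): middle of the upper edge of the hole's flat, 16.5 mm outward of the socket's centre; a white stripe on the holder's top marks this side. The three plugs of the other holders (diameter 52, grey knobs 36) reach 115 mm above the bench
- tray: fixed white tray, 250 x 230 mm, rim 14 mm high, floor 5 mm above the bench, origin under its centre; the cartridges, sample bottle and beaker stand in it
- blue_cartridge: another cartridge, same size, blue cap; leave standing. Origin at its foot
- green_cartridge: another cartridge, same size, green cap; leave standing. Origin at its foot
- sample_bottle: amber bottle, diameter 52, 165 mm tall, in the tray; origin under its centre
- beaker: glass beaker, diameter 56, 75 mm tall, in the tray; origin under its centre
- measuring_cylinder: clear measuring cylinder, 225 mm tall, diameter 34 (foot 52), on the bench between tray and analyser; origin under its centre
Not all that is in view belongs to the job. Leave any purple look-alike of the cartridge alone.

How it is judged:
By the outcome, as a careful person would: the job done as asked, in the order asked, and still so for the second after the job is handed in, with the robot touching nothing.
It also fails if it takes over 64 s, if anything falls off the work surface, if the arm or the gripper's body presses on something with over 40 N, if the wrist force passes 120 N, or if a joint passes its speed limit or range.

## Robot

A 7-joint arm with a two-finger parallel gripper is mounted at the origin on the work surface. World frame = base frame: x ahead of the robot, y to its left, z up, the work surface at z = 0. Lengths are in m, angles in rad, forces in N, time in s.
With the tool pointing down it reaches from about 0.4 to 0.875 m from the base axis. Payload 6.5 kg.
Tool frame: the origin (TCP) lies on the centre line of the jaws, within the pads' length; the fingertips stand robot.nose_length ahead of it and the grasp point (between the pads) lies 5 mm behind it (robot.nose_length is the distance from the TCP to the fingertips, in m); z points along the fingers, y is the direction in which the jaws open and shut (so a half turn about z gives the same grasp; the last joint's range is limited). The gripper opens to 88 mm and grips with 3 to 60 N. Pads are 18 mm wide; open, the fingers measure 123 mm over their backs; the gripper's body (75 mm by 187 mm) begins 45 mm behind the grasp point.
Start: joints at [1.23, 0.536, -0.004, 1.538, 0.003, 1.067, -0.071], TCP at [0.176, -0.626, 0.253] pointing down, gripper open.
Joint ranges: [-2.7, 2.7], [-0.37, 2.16], [-1.27, 1.26], [0.24, 2.4], [-1.31, 4.45], [0.19, 1.91], [-2.76, 2.76]. Speed limits (rad/s): [2.39, 2.39, 3.14, 3.14, 3.14, 3.14, 3.14].

## Interface

Orientations are given as a unit quaternion [w, x, y, z].
In Python, from cell import robot gives the robot as it stands. The module is installed in compiled form; this text tells all that it offers.
- The arm moves only by the tool move_arm, never from a script. Its argument "moves" is a list that holds one entry, the list of rows, each a list of 5 numbers: the shift along the world's x, y, z in m, then the turn about the world's z in degrees, then the finger opening in m, from 0 to 0.0881. In form: [[[x, y, z, twist, grip], ...]]. A call has exactly 8 rows; each row shifts and turns the commanded pose from where the row before left it; what a row does not reach is not made up. A row lasts 1/8 s, in which the tool goes at most 62.5 mm and 10.7 degrees, less where a joint would pass 70% of its speed; a pose out of reach is approached as far as the arm can. A call is refused whole if a number of a shift passes 0.0625 or a number of a turn 10.7, either way. A call with a gripper value outside its range is refused whole. The fingers move at their own pace and stop on an object; "squeeze" is the grip in N (left out, the last holds). Time passes only in rows, so rows that do not move let the fingers close, or fill a call up. It gives the time, the measured TCP pose, the force and the opening at its end, in the units of the state.
- robot.sense(): the state, without advancing time (a new reading comes with each control period).
- robot.snapshot(name): name is "scene" or "side" or "wrist"; returns the picture (480x640x3 uint8, blue, green, red); there is no depth.
- robot.camera_info(name): a dict with "vertical_fov" (degrees; the focal length in pixels is half the picture's height over the tangent of half this angle, whatever the lens; pixels are square), "cx", "cy" (the principal point, pixels), "k1" (the pictures are not rectified: a ray, as slopes to the right and down, at radius r is drawn at 1 + k1 r^2 times it, then the intrinsics apply), "rvec" (rotation vector, rad) and "tvec" (3), from world to camera coordinates, as OpenCV has them. Camera axes: x right, y down, z forward; pixel columns grow to the right and rows downward; lengths in m; the calibration is good to about 2 mm. A picture is of the moment at which its call begins: read the wrist's pose just before it. camera_info takes no time and is no camera call; for the wrist camera it gives the pose at the moment of the call.
- robot.close_job(): hands the job in, once; it reports no verdict.
Trained networks look in the newest picture that a camera, given by its name, has taken for a name from the list of things; names that differ only in an ending like _2 or _b are one class to them, and where a whole thing is asked for, a point or a joint stands for the part that bears it (a point fixed in the world has none). Each returns a list of dicts, best first, with "conf" (0 to 1); they miss things now and then, are a little off and sometimes report something else, mostly with a low value. They report only what shows in the picture. A call takes as long as a camera call. They do not tell look-alikes from the thing itself.
- robot.spot_in(target, camera): "extent" ([left, top, right, bottom] in pixels, round what is visible of it).
- robot.outline_of(target, camera): "region" (480x640 bool, what is visible of it) and "extent" ([left, top, right, bottom] in pixels, round what is visible of it).
The state is a dict: "time": time; "q": joint angles; "qvel": joint speeds; "joint_torque": joint torques, N m; "tcp_pos": TCP position; "orientation": TCP orientation; "ft_force": force on the tool from outside, world axes, zero at the start; "ft_torque": the same for the moment, N m; "width": opening from 0.0 (shut) to 1.0 (fully open).
Only numpy, scipy, OpenCV 4.12 (cv2) and the standard library are available. Lean on these libraries where they do the work, as an engineer would, in place of code of your own. Each camera call takes 0.05 s, during which the arm holds its last target.

## Working session

There is one attempt and no reset: what is moved stays moved. The work goes in short steps, Python scripts to look and compute and a tool call to move; the robot and the scene stay as the last step left them, time stands still between calls to the robot, and variables do not carry over. Pictures are saved under pics/ and viewed, and the job is handed in when it is done.

Besides the shell and the picture viewer there is one more tool, called after "Request:" as a command line: name --argument value ..., lists and objects as JSON in quotes. move_arm: Moves the arm, as the interface text tells. Its arguments: {"type":"object","properties":{"moves":{"type":"array","items":{"type":"array","items":{"type":"array","items":{"type":"number"}}}},"squeeze":{"type":"number"}},"required":["moves"]}

```bash
ls; mkdir -p pics
python3 - <<'E'
from cell import robot
import cv2
s=robot.sense(); print(s['time'],s['tcp_pos'],s['orientation'],s['width'],robot.nose_length)
for n in ("scene","side","wrist"):
    i=robot.camera_info(n); print(n,i)
    cv2.imwrite(f"pics/a_{n}.png",robot.snapshot(n))
E
```

```text
pics
0.0 [ 0.17621751 -0.62509265  0.25188727] [-7.92562365e-04  9.90572129e-01  1.36989791e-01 -1.64660129e-04] 0.9993339805192518 0.014
scene {'vertical_fov': 50.47403183503294, 'cx': 325.0725074810748, 'cy': 235.38562464385072, 'k1': -0.12542452701354478, 'rvec': array([ 1.4838378 ,  2.30704195, -0.72026438]), 'tvec': array([ 0.21850866, -0.33947813,  1.48992462])}
side {'vertical_fov': 42.14594731807577, 'cx': 321.37404816469797, 'cy': 249.95761645486945, 'k1': -0.13393816478228351, 'rvec': array([ 0.11884172, -2.78755186,  1.31108929]), 'tvec': array([0.55723345, 0.10782756, 1.42595456])}
wrist {'vertical_fov': 64.94084557409249, 'cx': 317.8996332269618, 'cy': 238.70313026756702, 'k1': 0.022361973615713918, 'rvec': array([-2.31860153,  1.75419125,  0.25040998]), 'tvec': array([-0.64845616, -0.03959511,  0.39004118])}
```

View pics/a_scene.png

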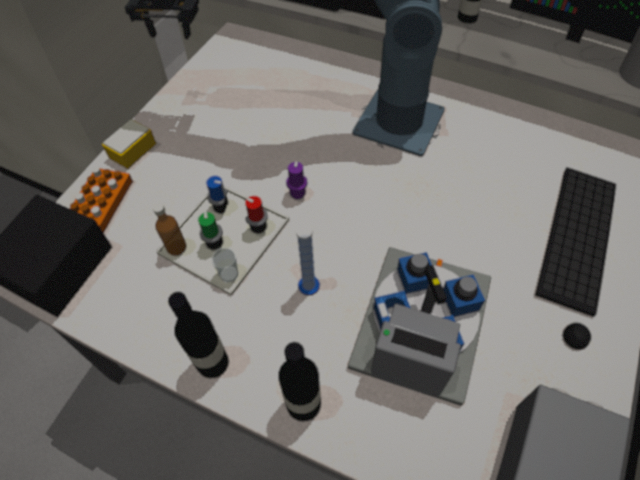

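View pics/a_side.png

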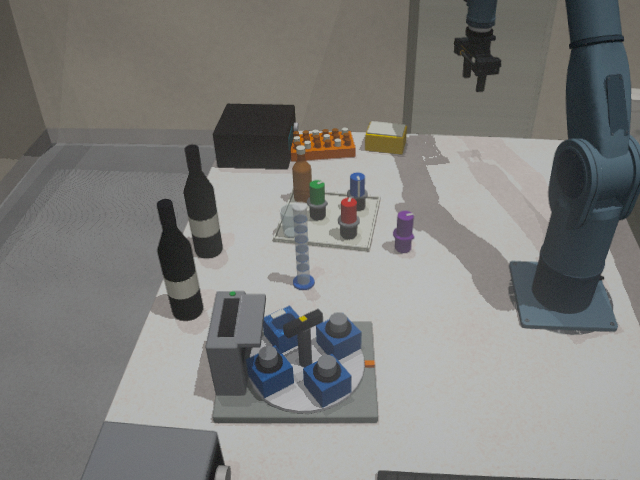

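View pics/a_wrist.png

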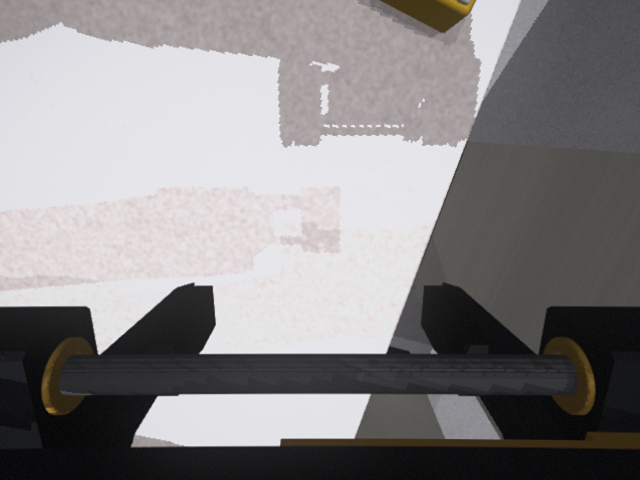

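The arm is clear of the scene. The scene view shows the red cap at about (255,205), and the turret with its black bar at about (435,283) and the empty holder at about (392,305). The side view shows the empty holder at about (283,328) and the orange mark at (369,363).

```bash
cat > h.py <<'E'
import numpy as np, cv2
from scipy.optimize import least_squares
from cell import robot
def cam(n):
    i=dict(robot.camera_info(n)); i['f']=240/np.tan(np.radians(i['vertical_fov'])/2); i['R']=cv2.Rodrigues(np.array(i['rvec']))[0]; i['t']=np.array(i['tvec']); return i
def proj(c,P):
    K=np.array([[c['f'],0,c['cx']],[0,c['f'],c['cy']],[0,0,1.]])
    return cv2.projectPoints(np.atleast_2d(np.array(P,float)),c['R'],c['t'],K,np.array([c['k1'],0,0,0.]))[0][:,0]
def ray(c,uv):
    K=np.array([[c['f'],0,c['cx']],[0,c['f'],c['cy']],[0,0,1.]])
    x=cv2.undistortPoints(np.array([[uv]],float),K,np.array([c['k1'],0,0,0.]))[0,0]
    d=c['R'].T@np.array([x[0],x[1],1]); return -c['R'].T@c['t'],d/np.linalg.norm(d)
def onz(c,uv,z):
    o,d=ray(c,uv); return o+d*(z-o[2])/d[2]
def tri(obs):
    A=np.zeros((3,3));b=np.zeros(3)
    for c,uv in obs:
        o,d=ray(c,uv);M=np.eye(3)-np.outer(d,d);A+=M;b+=M@o
    return np.linalg.solve(A,b)
E
python3 - <<'E'
from h import *
C={n:cam(n) for n in("scene","side")}
for t in ["cartridge","turret_grip","load_mark","socket","socket_flat","cartridge_flat","analyser","tray","measuring_cylinder","sample_bottle","beaker","blue_cartridge","green_cartridge"]:
    for n in C:
        r=robot.spot_in(t,n)
        print(t,n,[(round(x['conf'],2),[int(v) for v in x['extent']]) for x in r[:4]])
for n,(l,t,r,b) in {"scene":(340,235,510,405),"side":(200,270,390,430)}.items():
    im=robot.snapshot(n)[t:b,l:r]; cv2.imwrite(f"pics/b_{n}.png",cv2.resize(im,None,fx=3.5,fy=3.5,interpolation=cv2.INTER_CUBIC))
for n,(l,t,r,b) in {"scene":(150,150,330,300),"side":(270,140,430,260)}.items():
    im=robot.snapshot(n)[t:b,l:r]; cv2.imwrite(f"pics/c_{n}.png",cv2.resize(im,None,fx=4,fy=4,interpolation=cv2.INTER_CUBIC))
print(robot.sense()['time'])
E
```

```text
cartridge scene [(0.62, [246, 195, 271, 231]), (0.57, [285, 163, 309, 198])]
cartridge side [(0.92, [390, 212, 414, 253]), (0.84, [338, 200, 360, 239])]
turret_grip scene [(0.94, [371, 253, 487, 352])]
turret_grip side [(0.81, [244, 307, 366, 411]), (0.18, [337, 198, 362, 240])]
load_mark scene [(0.88, [345, 246, 490, 406])]
load_mark side [(0.56, [208, 290, 377, 426]), (0.55, [272, 192, 382, 250])]
socket scene [(0.7, [374, 251, 485, 350])]
socket side [(0.6, [247, 308, 363, 412])]
socket_flat scene [(0.89, [375, 252, 486, 352])]
socket_flat side [(0.98, [246, 306, 363, 414])]
cartridge_flat scene [(0.89, [287, 159, 306, 199]), (0.72, [246, 197, 266, 232]), (0.17, [373, 252, 486, 350])]
cartridge_flat side [(0.74, [391, 211, 418, 251]), (0.73, [338, 198, 360, 241])]
analyser scene [(0.67, [347, 248, 491, 404])]
analyser side [(0.8, [202, 290, 378, 421]), (0.39, [290, 144, 312, 203])]
tray scene [(0.92, [156, 188, 289, 296]), (0.63, [377, 254, 486, 350])]
tray side [(0.74, [270, 190, 383, 249])]
measuring_cylinder scene [(0.7, [372, 251, 482, 350]), (0.68, [296, 223, 318, 298])]
measuring_cylinder side [(0.74, [295, 202, 316, 290])]
sample_bottle scene [(0.55, [153, 203, 187, 256]), (0.4, [348, 251, 491, 401])]
sample_bottle side [(0.96, [289, 143, 310, 202])]
beaker scene [(0.96, [213, 247, 236, 283])]
beaker side [(0.8, [279, 203, 297, 238]), (0.66, [274, 190, 381, 247])]
blue_cartridge scene [(0.86, [205, 174, 226, 213])]
blue_cartridge side [(0.65, [347, 174, 369, 209])]
green_cartridge scene [(0.75, [199, 209, 223, 248])]
green_cartridge side [(0.74, [306, 182, 329, 222])]
1.65
```

View pics/b_scene.png

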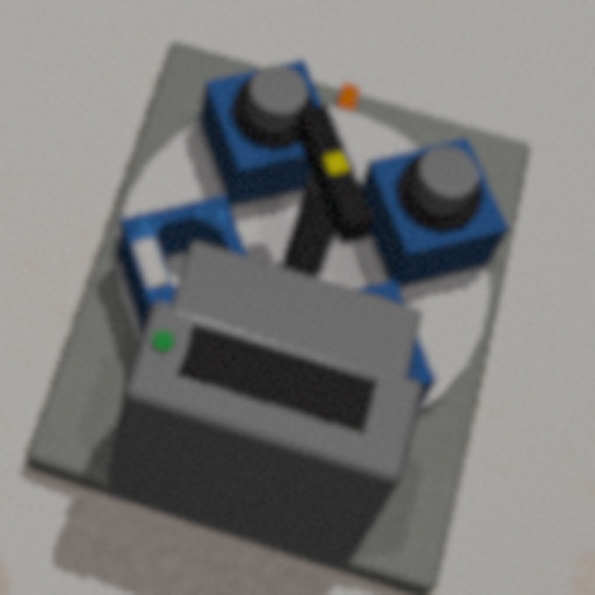

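View pics/b_side.png

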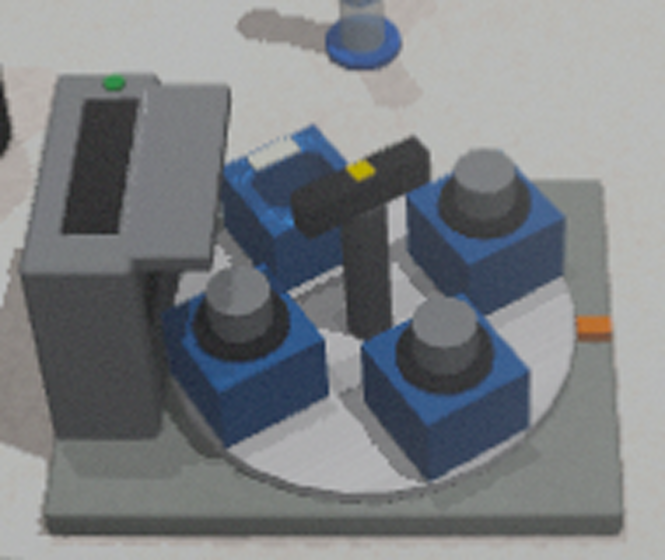

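View pics/c_scene.png

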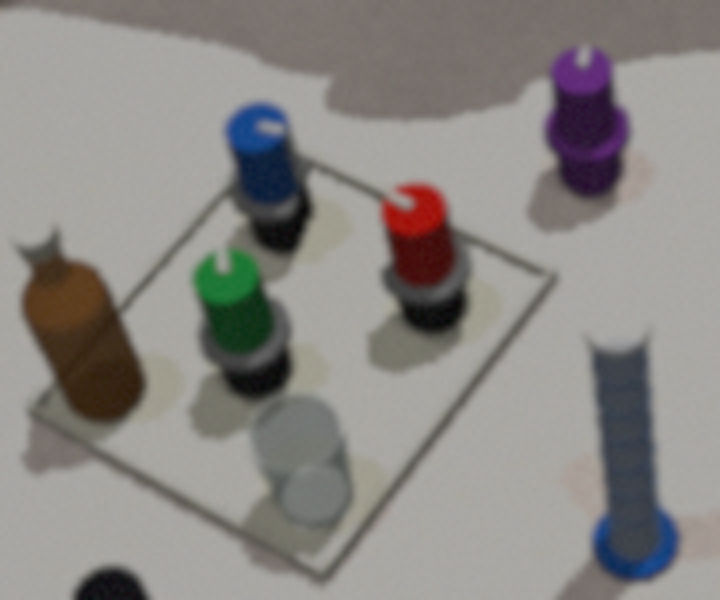

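View pics/c_side.png

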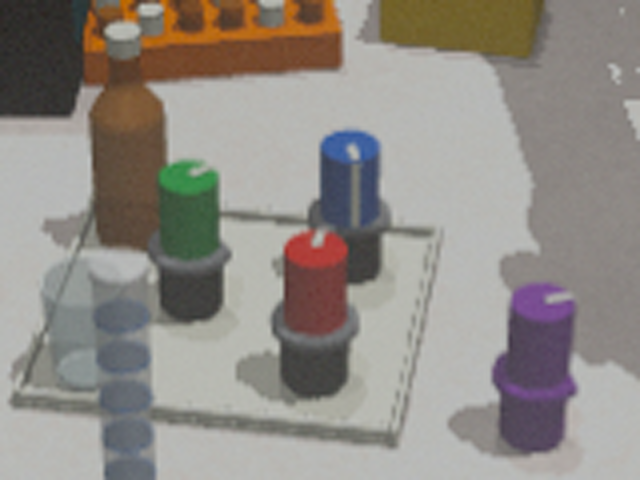

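```bash
cat > fit.py <<'E'
from h import *
C={n:cam(n) for n in("scene","side")}
S=lambda x,y:(340+x/3.5,235+y/3.5)
D=lambda x,y:(200+x/3.5,270+y/3.5)
fa=[("scene",S(175,43),(-.14,.125,.024)),("scene",S(528,147),(-.14,-.125,.024)),("scene",S(28,460),(.175,.125,.024)),
("scene",S(348,93),(-.129,0,.032)),("side",D(593,322),(-.129,0,.032)),("side",D(602,181),(-.14,.125,.024)),("side",D(622,515),(-.14,-.125,.024)),("side",D(47,515),(.175,-.125,.024))]
# turret frame, empty holder at -x
ft=[("scene",S(336,163),(0,0,.160)),("side",D(361,170),(0,0,.160)),
("scene",S(278,90),(0,.08,.115)),("scene",S(446,172),(.08,0,.115)),("side",D(485,170),(0,.08,.115)),("side",D(444,322),(.08,0,.115)),("side",D(240,292),(0,-.08,.115)),
("scene",S(150,262),(-.106,0,.085)),("side",D(273,152),(-.106,0,.085))]
import itertools
def res(p,sy=1):
    x,y,w,th=p; out=[]
    for L,a in((fa,w),(ft,w+th)):
        for n,uv,P in L:
            q=np.array([P[0],P[1]*1.0])
            W=[x+np.cos(a)*q[0]-np.sin(a)*q[1],y+np.sin(a)*q[0]+np.cos(a)*q[1],P[2]]
            out+=list(proj(C[n],W)[0]-uv)
    return np.array(out)
if __name__=="__main__":
  for s in (1,-1):
    for i,(n,uv,P) in enumerate(ft):
        if abs(P[1])>.01: ft[i]=(n,uv,(P[0],P[1]*(s if s==1 else -1),P[2]))
    g=onz(C["scene"],S(336,163),.16)
    best=min((least_squares(res,[g[0],g[1],w0,th0]) for w0 in(-.5,0,.5) for th0 in(.8,1.5,2.2)),key=lambda r:r.cost)
    print(s,best.x,best.cost); print(best.fun.reshape(-1,2).round(1).tolist())
  T=lambda x,y:(150+x/4,150+y/4); U=lambda x,y:(270+x/4,140+y/4)
  P=tri([(C["scene"],T(416,211)),(C["side"],U(316,249))]); print("red cap top",P)
  for n,a in (("scene",T(415,209)),("side",U(316,250))): print(onz(C[n],a,.110))
  for n,a in (("scene",T(386,193)),("side",U(322,231))): print('stripe',n,onz(C[n],a,.110))
  for k,a,b in (("blue",(258,128),(350,148)),("green",(228,275),(189,178)),("purp",(582,70),(543,302))): print(k,onz(C["scene"],T(*a),.11),onz(C["side"],U(*b),.11))
  print("cyl",onz(C["scene"],T(635,545),0.005),onz(C["side"],(304,283),.005))
  print("bottle",onz(C["scene"],T(110,395),.01),onz(C["side"],U(130,225),.01)); print("beaker",onz(C["scene"],T(318,495),.007),onz(C["side"],U(85,370),.007))
E
python3 fit.py
```

```text
1 [ 0.56823457  0.24755328 -0.14240344  2.36583314] 31915.720982814215
[[103.6, 39.4], [-92.9, -38.8], [84.0, 37.2], [3.8, 1.9], [-1.6, 4.1], [-10.7, 98.7], [5.5, -91.8], [31.1, -113.9], [-9.3, -4.2], [-0.2, -7.4], [-7.9, -4.6], [-7.9, -3.9], [-0.3, -7.0], [-1.1, -8.3], [-0.8, -9.3], [-9.7, -4.6], [0.6, -7.1]]
-1 [ 0.56217922  0.23341306 -0.20037515  2.9816935 ] 39324.848737712
[[100.2, 39.2], [-93.1, -43.2], [72.3, 32.0], [1.7, -0.7], [0.9, 1.6], [-11.9, 95.3], [11.1, -93.2], [39.4, -120.6], [-15.0, -9.1], [3.8, -12.4], [28.8, 46.9], [-25.7, -24.2], [-50.1, 31.7], [18.0, -26.9], [56.9, -56.6], [-0.1, 12.8], [-15.6, 3.3]]
red cap top [ 0.50832976 -0.18881579  0.10607305]
[ 0.51232967 -0.1860891   0.11      ]
[ 0.50649476 -0.18568331  0.11      ]
stripe scene [ 0.50888619 -0.2076777   0.11      ]
stripe side [ 0.50398562 -0.20649348  0.11      ]
blue [ 0.49690019 -0.30438638  0.11      ] [ 0.49119773 -0.30286827  0.11      ]
green [ 0.59820769 -0.26166096  0.11      ] [ 0.59310023 -0.26062445  0.11      ]
purp [ 0.3761148  -0.14520274  0.11      ] [ 0.36688842 -0.14102708  0.11      ]
cyl [ 0.60981516 -0.00092579  0.005     ] [0.60091079 0.00165074 0.005     ]
bottle [ 0.65241656 -0.33838674  0.01      ] [ 0.64593462 -0.34877872  0.01      ]
beaker [ 0.65834957 -0.18576378  0.007     ] [ 0.65625644 -0.1865567   0.007     ]
```

```bash
sed -i 's/(-.14,.125,.024)/(-.14,AA,.024)/g; s/(-.14,-.125,.024)/(-.14,.125,.024)/g; s/AA/-.125/g; s/(.175,.125,.024)/(.175,BB,.024)/; s/(.175,-.125,.024)/(.175,.125,.024)/; s/BB/-.125/' fit.py
sed -i 's#340+x/3.5,235+y/3.5#339.64+x/3.5,234.64+y/3.5#;s#200+x/3.5,270+y/3.5#199.64+x/3.5,269.64+y/3.5#;s#(150+x/4,150+y/4)#(149.6+x/4,149.6+y/4)#;s#(270+x/4,140+y/4)#(269.6+x/4,139.6+y/4)#' fit.py; python3 fit.py
```

```text
1 [0.56743328 0.26726447 0.08987504 2.15410385] 16.03025712188697
[[-0.9, -2.0], [1.4, -2.4], [-0.2, -1.3], [0.2, 0.2], [-0.3, 0.6], [-0.9, -1.2], [0.5, -0.7], [-2.1, 0.1], [0.6, -0.6], [-0.6, 0.4], [0.5, -1.2], [1.2, -1.2], [-0.8, -0.1], [-0.5, -0.2], [-1.2, -0.5], [-0.1, -0.2], [-1.0, 0.4]]
-1 [0.5612636  0.25506731 0.07194352 2.57795744] 8217.851777355863
[[-3.5, -6.1], [-2.1, -5.2], [-5.4, -7.6], [-3.0, -3.4], [3.1, -3.0], [3.3, -4.2], [2.9, -4.7], [1.5, -6.3], [-4.2, -5.3], [3.4, -4.0], [36.0, 54.0], [-11.9, -17.5], [-55.6, 38.8], [15.4, -14.4], [61.3, -47.1], [5.5, 12.0], [-12.7, 7.0]]
red cap top [ 0.50903431 -0.18918988  0.10744744]
[ 0.5116766  -0.18753418  0.11      ]
[ 0.50758726 -0.18733111  0.11      ]
stripe scene [ 0.50822655 -0.20914682  0.11      ]
stripe side [ 0.50508719 -0.20817726  0.11      ]
blue [ 0.49621304 -0.30596716  0.11      ] [ 0.49233973 -0.30472449  0.11      ]
green [ 0.59761882 -0.26313108  0.11      ] [ 0.59431978 -0.26241581  0.11      ]
purp [ 0.37534172 -0.14669175  0.11      ] [ 0.36783392 -0.14258695  0.11      ]
cyl [ 0.60925027 -0.00222884  0.005     ] [0.60091079 0.00165074 0.005     ]
bottle [ 0.65185231 -0.33996831  0.01      ] [ 0.64728913 -0.35066444  0.01      ]
beaker [ 0.65780418 -0.18719382  0.007     ] [ 0.65752313 -0.18816767  0.007     ]
```

```bash
cat >> h.py <<'E'
from scipy.spatial.transform import Rotation as Ro
def tool():
    s=robot.sense(); w,x,y,z=s['orientation']; R=Ro.from_quat([x,y,z,w]).as_matrix()
    return s,R,np.degrees(np.arctan2(R[1,1],R[0,1]))
def rep():
    s,R,j=tool(); print('t',round(s['time'],2),'tcp',s['tcp_pos'].round(4),'jaw',round(j,2),'w',round(s['width']*88.1,1),'F',np.round(s['ft_force'],1),'q',np.round(s['q'],2))
E
python3 - <<'E'
from h import *
rep(); s,R,j=tool(); c=cam("wrist"); o=-c['R'].T@c['t']
print("cam in tool",R.T@(o-s['tcp_pos']), "axes",(R.T@c['R'].T).round(3))
E
```

```text
t 1.65 tcp [ 0.1764 -0.6256  0.2527] jaw -74.25 w 88.4 F [-0.3 -0.3 -0.6] q [ 1.23  0.54 -0.    1.54  0.    1.07 -0.07]
cam in tool [ 0.07062079 -0.00065925 -0.13276977] axes [[ 0.    -0.961 -0.278]
 [ 1.     0.     0.   ]
 [-0.    -0.278  0.961]]
```

Request:
move_arm --moves '[[[0.02,0.055,0.01,10.6,0.088],[0.02,0.055,0.01,10.6,0.088],[0.02,0.055,0.01,10.6,0.088],[0.02,0.055,0.01,10.6,0.088],[0.02,0.055,0.01,10.6,0.088],[0.025,0.055,0.01,10.6,0.088],[0.025,0.055,0.01,10.6,0.088],[0.025,0.055,0.01,10.6,0.088]]]'

```text
time: 2.65
tcp_pos: [0.3519, -0.1839, 0.3334]
orientation: [0.001, 0.637, 0.771, -0.0]
ft_force: [1.3, -0.5, -0.2]
width: 0.998
```

Request:
move_arm --moves '[[[0.023,0.053,0.0,10.6,0.088],[0.023,0.053,0.0,10.6,0.088],[0.023,0.053,0.0,10.6,0.088],[0.023,0.053,0.0,10.6,0.088],[0.023,0.053,0.0,10.6,0.088],[0.023,0.053,0.0,10.6,0.088],[0.023,0.053,0.0,10.6,0.088],[0.023,0.053,0.0,10.6,0.088]]]'

```text
time: 3.65
tcp_pos: [0.5363, 0.2397, 0.3327]
orientation: [0.0, -0.049, 0.999, -0.0]
ft_force: [0.5, 0.0, 0.3]
width: 1.001
```

Run:
```python
from h import *
rep(); cv2.imwrite("pics/d_wrist.png",robot.snapshot("wrist")); rep()
```

```text
t 3.65 tcp [0.5363 0.2397 0.3327] jaw 95.63 w 88.2 F [0.5 0.  0.3] q [ 0.16  0.51 -0.93  1.58  0.43  1.27  0.83]
t 3.7 tcp [0.5364 0.2473 0.3322] jaw 96.43 w 87.9 F [-0.2  3.4  1.1] q [ 0.15  0.52 -0.94  1.57  0.43  1.27  0.83]
```

View pics/d_wrist.png

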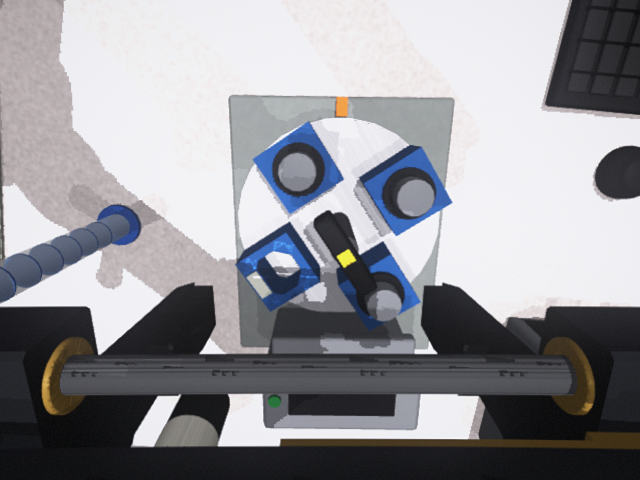

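The wrist view shows the turret. The yellow bar centre is at (346,258), the plug knobs are at (297,171), (415,197) and (383,300), the empty holder is at (279,268) and the orange mark is at (342,106). The arm was still settling, so I'll take one more picture.

Run:
```python
from h import *
import pickle
rep(); c=cam("wrist"); im=robot.snapshot("wrist"); rep(); pickle.dump(c,open("wc1.pkl","wb"))
l,t,r,b=220,85,460,350
cv2.imwrite("pics/e_wrist.png",cv2.resize(im[t:b,l:r],None,fx=2.25,fy=2.25,interpolation=cv2.INTER_CUBIC)[:600])
```

```text
t 3.7 tcp [0.5364 0.2473 0.3322] jaw 96.43 w 87.9 F [-0.2  3.4  1.1] q [ 0.15  0.52 -0.94  1.57  0.43  1.27  0.83]
t 3.75 tcp [0.5352 0.2446 0.3322] jaw 95.93 w 88.0 F [-0.4  0.7 -0.1] q [ 0.16  0.52 -0.94  1.58  0.42  1.27  0.83]
```

View pics/e_wrist.png

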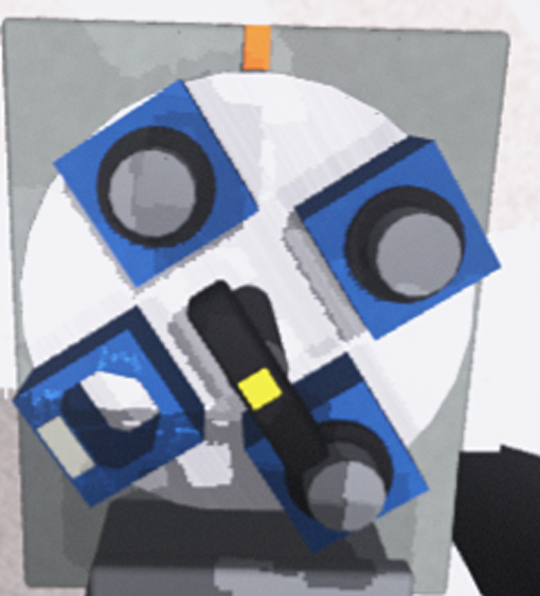

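```bash
cat > fit2.py <<'E'
import fit,pickle
from fit import *
C["w"]=pickle.load(open("wc1.pkl","rb"))
W=lambda x,y:(219.7+x/2.25,84.7+y/2.25)
fa2=[("w",W(4,18),(-.14,-.125,.024)),("w",W(510,33),(-.14,.125,.024)),("w",W(257,47),(-.129,0,.032))]
ft2=[("w",W(260,389),(0,0,.16)),("w",W(152,192),(0,.08,.115)),("w",W(418,255),(.08,0,.115)),("w",W(345,495),(0,-.08,.115)),
("w",W(14,398),(-.113,.033,.085)),("w",W(137,307),(-.047,.033,.085)),("w",W(204,438),(-.047,-.033,.085)),("w",W(91,507),(-.113,-.033,.085))]
fa0,ft0=fit.fa[:],fit.ft[:]
for nm,a,b in(("wrist",fa2,ft2),("all",fa0+fa2,ft0+ft2)):
    fit.fa[:]=a; fit.ft[:]=b
    r=least_squares(res,[.567,.267,.09,2.15]); print(nm,r.x,r.cost); print(r.fun.reshape(-1,2).round(1).tolist())
E
python3 fit2.py
```

```text
wrist [0.56558335 0.26777276 0.08652413 2.14357955] 54.51852716917085
[[-2.0, -1.6], [2.1, -1.9], [0.4, -0.8], [0.6, -1.6], [1.6, -0.4], [1.3, 0.3], [0.5, 0.6], [-1.0, -0.9], [-3.5, 8.3], [-0.0, 0.4], [-0.6, -1.3]]
all [0.56604687 0.26766077 0.08767043 2.14452157] 76.9500965292097
[[-0.4, -2.4], [1.8, -2.7], [0.1, -2.0], [0.7, -0.1], [0.4, 0.9], [-0.1, -0.9], [1.1, -0.3], [-1.6, 0.2], [-2.2, -1.1], [1.8, -1.6], [0.1, -0.3], [1.0, -1.1], [0.1, 0.6], [1.3, -1.7], [1.8, -1.3], [0.2, 0.4], [-0.2, 0.2], [-0.8, -0.6], [0.2, -1.2], [0.2, 0.3], [0.4, -1.1], [1.3, 0.2], [1.1, 0.6], [0.4, 0.9], [-1.0, -0.2], [-3.7, 8.8], [-0.1, 0.8], [-0.6, -0.8]]
```

Request:
move_arm --moves '[[[0.01,0.01,0.0,10.6,0.06],[0.01,0.01,-0.02,10.6,0.06],[0.011,0.008,-0.03,10.6,0.06],[0,0,-0.04,1.0,0.06],[0,0,-0.03,0,0.06],[0,0,0,0,0.06],[0,0,0,0,0.06],[0,0,0,0,0.06]]]'

```text
time: 4.75
tcp_pos: [0.5671, 0.2668, 0.2145]
orientation: [0.001, -0.327, 0.945, 0.0]
ft_force: [0.5, 0.1, 0.5]
width: 0.684
```

Run:
```python
from h import *
rep(); c=cam("wrist"); im=robot.snapshot("wrist")
cv2.imwrite("pics/f_wrist.png",im); cv2.imwrite("pics/f_side.png",robot.snapshot("side")); print(proj(c,[.566,.2675,.16]))
```

```text
t 4.75 tcp [0.5671 0.2668 0.2145] jaw 128.12 w 60.3 F [0.5 0.1 0.5] q [ 0.11  0.74 -0.96  1.6   0.65  1.15  1.24]
[[318.4392029  270.27980303]]
```

View pics/f_wrist.png

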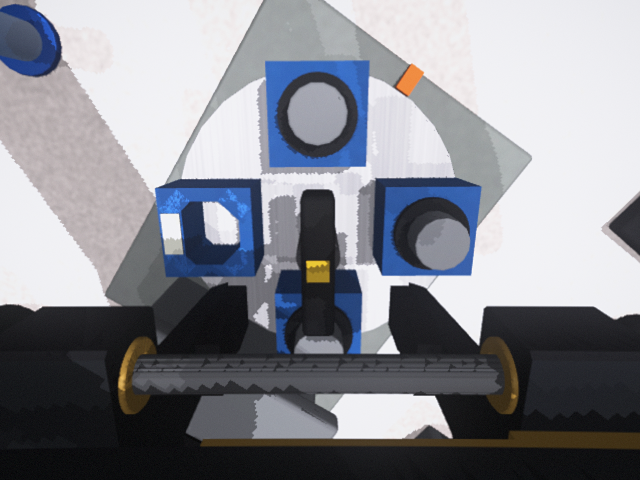

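View pics/f_side.png

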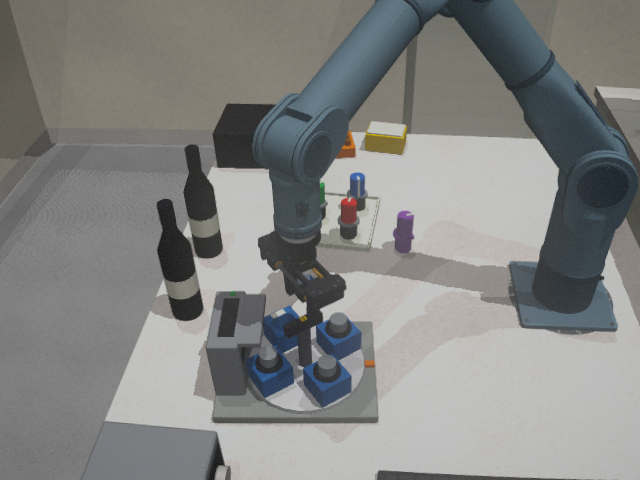

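The bar stands vertical in the wrist view. Its yellow mark is at (318,270), where I predicted it, so I'll descend and grip.

Request:
move_arm --moves '[[[0,0.0005,-0.03,0,0.06],[0,0,-0.025,0,0.06],[0,0,-0.014,0,0.06],[0,0,0,0,0.0],[0,0,0,0,0.0],[0,0,0,0,0.0],[0,0,0,0,0.0],[0,0,0,0,0.0]]]' --squeeze 25

```text
time: 5.85
tcp_pos: [0.5671, 0.2667, 0.1444]
orientation: [0.001, -0.327, 0.945, -0.0]
ft_force: [1.5, -2.2, 4.8]
width: 0.278
```

Run:
```python
from h import *
rep()
```

```text
t 5.85 tcp [0.5671 0.2667 0.1444] jaw 128.12 w 24.5 F [ 1.5 -2.2  4.8] q [ 0.08  0.81 -0.9   1.65  0.72  1.04  1.19]
```

Request:
move_arm --moves '[[[0,0,0,0,0.0],[0,0,0,0,0.0],[0,0,0,0,0.0],[0,0,0,-3,0.0],[0,0,0,-6,0.0],[0,0,0,-6,0.0],[0,0,0,-6,0.0],[0,0,0,-6,0.0]]]'

```text
time: 6.85
tcp_pos: [0.5671, 0.2667, 0.1445]
orientation: [0.001, -0.095, 0.995, -0.0]
ft_force: [1.3, -2.1, 5.9]
width: 0.283
```

Run:
```python
from h import *
rep(); print(robot.sense()['ft_torque'].round(2))
```

```text
t 6.85 tcp [0.5671 0.2667 0.1445] jaw 100.95 w 24.9 F [ 1.3 -2.1  5.9] q [ 0.03  0.77 -0.8   1.65  0.64  1.    0.77]
[-0.47 -0.39  0.19]
```

Run:
```python
from h import *
cv2.imwrite("pics/g_wrist.png",robot.snapshot("wrist"))
```

```text
(no output)
```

View pics/g_wrist.png

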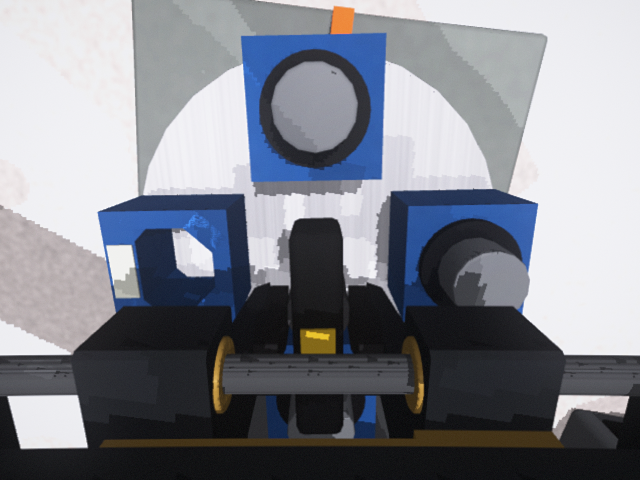

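The turret turns with the gripper. The holders are square to the view, and the bar is between the fingers at about (316,320).

Request:
move_arm --moves '[[[0,0,0,-10,0.0],[0,0,0,-10,0.0],[0,0,0,-10,0.0],[0,0,0,-10,0.0],[0,0,0,-10,0.0],[0,0,0,-10,0.0],[0,0,0,-10,0.0],[0,0,0,-10,0.0]]]'

```text
time: 7.9
tcp_pos: [0.5673, 0.2668, 0.1445]
orientation: [0.001, 0.567, 0.824, 0.001]
ft_force: [1.7, -1.9, 5.7]
width: 0.278
```

Request:
move_arm --moves '[[[0,0,0,-9,0.0],[0,0,0,-5,0.0],[0,0,0,-2,0.0],[0,0,0,0,0.0],[0,0,0,0,0.0],[0,0,0,0,0.0],[0,0,0,0,0.0],[0,0,0,0,0.0]]]'

```text
time: 8.9
tcp_pos: [0.5673, 0.2668, 0.1444]
orientation: [0.001, 0.674, 0.739, 0.001]
ft_force: [1.4, -1.7, 5.9]
width: 0.282
```

Run:
```python
from h import *
rep(); cv2.imwrite("pics/h_wrist.png",robot.snapshot("wrist"));im=robot.snapshot("side");print(robot.sense()['ft_torque'].round(2))
cv2.imwrite("pics/h_side.png",cv2.resize(im[240:430,180:400],None,fx=3,fy=3,interpolation=cv2.INTER_CUBIC))
```

```text
t 8.9 tcp [0.5673 0.2668 0.1444] jaw 5.22 w 24.8 F [ 1.4 -1.7  5.9] q [-0.21  0.66 -0.43  1.66  0.34  0.88 -0.68]
[-0.5  -0.4   0.03]
```

View pics/h_wrist.png

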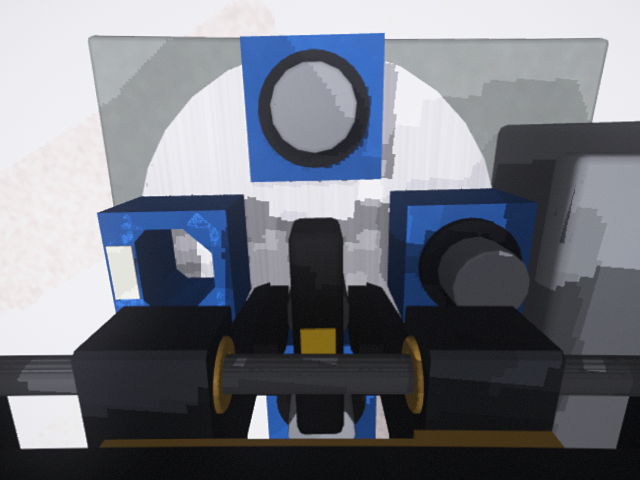

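View pics/h_side.png

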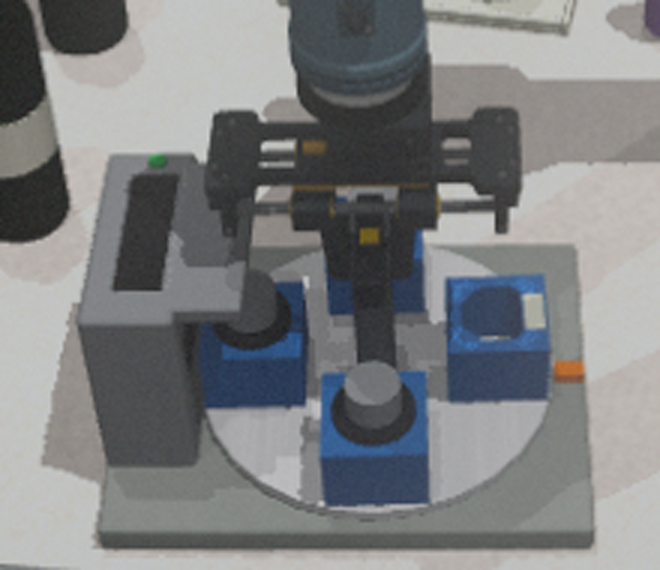

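The turret is at the front. The side crop shows the empty holder at (497,330) in line with the orange block at (568,370). I'll release, rise and check the angle.

Request:
move_arm --moves '[[[0,0,0,0,0.05],[0,0,0,0,0.05],[0,0,0,0,0.05],[0,0,0.02,0,0.05],[0,0,0.05,0,0.05],[0,0,0.06,0,0.05],[0,0,0.05,0,0.07],[0,0,0.0,0,0.088]]]'

```text
time: 10.0
tcp_pos: [0.5681, 0.2686, 0.33]
orientation: [0.002, 0.675, 0.738, 0.005]
ft_force: [-0.1, -0.5, -0.7]
width: 0.771
```

Request:
move_arm --moves '[[[-0.05,-0.02,0,-10,0.088],[-0.05,-0.02,0.0,-10,0.088],[-0.03,-0.02,0,-10,0.088],[0,0,0.0,-10,0.088],[0,0,0.0,-10,0.088],[0,0,0,-10,0.088],[0,0,0,0,0.088],[0,0,0.0,0,0.088]]]'

```text
time: 11.0
tcp_pos: [0.4361, 0.2069, 0.3237]
orientation: [0.0, 0.953, 0.304, -0.0]
ft_force: [-0.2, 0.1, -0.0]
width: 0.997
```

Run:
```python
from h import *
import pickle
rep(); c=cam("wrist"); im=robot.snapshot("wrist"); pickle.dump(c,open("wc2.pkl","wb")); cv2.imwrite("pics/i_wrist.png",im)
```

```text
t 11.0 tcp [0.4361 0.2069 0.3237] jaw -54.65 w 87.9 F [-0.2  0.1 -0. ] q [-0.21  0.19 -0.38  1.87  0.08  1.1  -1.57]
```

View pics/i_wrist.png

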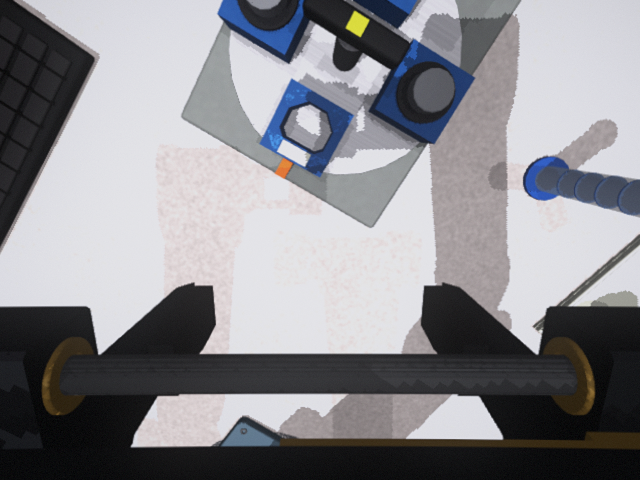

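The wrist view shows the empty holder at (306,127), its white stripe at (292,152), and the orange mark at (284,168). I'll measure it enlarged.

Run:
```python
import cv2
im=cv2.imread("pics/i_wrist.png")[0:235,175:485]
cv2.imwrite("pics/i_crop.png",cv2.resize(im,None,fx=2.5,fy=2.5,interpolation=cv2.INTER_CUBIC))
```

```text
(no output)
```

View pics/i_crop.png

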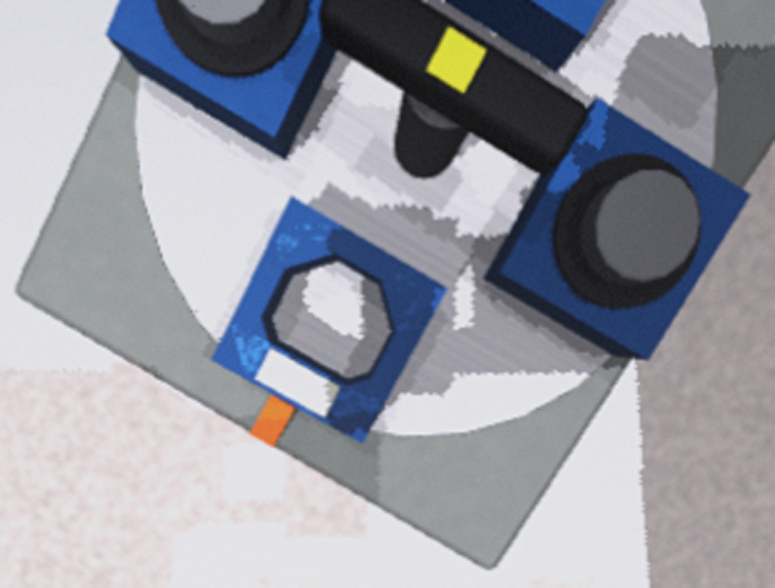

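```bash
cat > fit3.py <<'E'
import fit,pickle
from fit import *
C["w"]=pickle.load(open("wc2.pkl","rb"))
W=lambda x,y:(174.7+x/2.5,-.3+y/2.5)
fit.fa[:]=[("w",W(17,291),(-.14,.125,.024)),("w",W(492,567),(-.14,-.125,.024)),("w",W(272,420),(-.129,0,.032))]
fit.ft[:]=[("w",W(456,60),(0,0,.16)),("w",W(648,225),(0,-.08,.115)),
("w",W(212,357),(-.113,.033,.085)),("w",W(292,198),(-.047,.033,.085)),("w",W(445,290),(-.047,-.033,.085)),("w",W(365,442),(-.113,-.033,.085))]
r=least_squares(res,[.567,.267,.09,0]); print(r.x,r.cost,"yaw,theta deg",np.degrees(r.x[2:])); print(r.fun.reshape(-1,2).round(1).tolist())
x,y,w,th=r.x; print("socket",x-.08*np.cos(w+th),y-.08*np.sin(w+th))
m=onz(C["w"],W(272,420),.032); print("mark",m, "mark az from axis", np.degrees(np.arctan2(y-m[1],x-m[0])))
for uv in((212,357),(292,198),(445,290),(365,442)): print(onz(C["w"],W(*uv),.085))
print(np.mean([onz(C["w"],W(*uv),.085) for uv in((212,357),(292,198),(445,290),(365,442))],0))
E
python3 fit3.py
```

```text
[0.56681154 0.26696147 0.08693194 0.02751117] 11.905407181096455 yaw,theta deg [4.98083352 1.57627365]
[[-2.7, 0.5], [0.9, 2.8], [0.5, 0.0], [0.3, 0.0], [0.1, -0.2], [-0.1, 0.7], [0.0, -1.5], [1.5, -1.3], [-0.7, 0.3]]
socket 0.48733485665475873 0.2578259888595348
mark [0.43804605 0.25619981 0.032     ] mark az from axis 4.777426927864752
[0.45136785 0.28708959 0.085     ]
[0.51528814 0.29367765 0.085     ]
[0.52217999 0.22922019 0.085     ]
[0.4589865  0.22088401 0.085     ]
[0.48695562 0.25771786 0.085     ]
```

```bash
cat > edge.py <<'E'
from h import *
import sys,pickle
def edgefit(c,im,A,B,n=25,half=5,lo=.12,hi=.88,ch=None):
    """refine world segment A-B; returns world pts on its z plane & direction deg"""
    g=cv2.GaussianBlur(im.astype(np.float32),(0,0),.8)
    out=[]
    for t in np.linspace(lo,hi,n):
        P=np.array(A)*(1-t)+np.array(B)*t
        u=proj(c,P)[0]; d=proj(c,np.array(B,float))[0]-proj(c,np.array(A,float))[0]; d/=np.linalg.norm(d); nn=np.array([-d[1],d[0]])
        s=np.arange(-half,half+.01,.25); pts=u+s[:,None]*nn
        pr=cv2.remap(g,pts[:,0].astype(np.float32)[None],pts[:,1].astype(np.float32)[None],cv2.INTER_LINEAR)[0]
        gr=np.abs(np.gradient(pr,axis=0)).sum(1); k=gr.argmax()
        if gr[k]<4 : continue
        out.append(onz(c,u+s[k]*nn,P[2]))
    out=np.array(out)
    if len(out)<6: return None
    for _ in range(3):
        m=out.mean(0); v=np.linalg.svd(out[:,:2]-m[:2])[2][0]; r=np.abs((out[:,:2]-m[:2])@[-v[1],v[0]]); 
        k=r<=max(.0006,1.8*np.median(r)); out=out[k]
    if v@(np.array(B)-A)[:2]<0: v=-v
    return out.mean(0),np.degrees(np.arctan2(v[1],v[0])),len(out),r.mean()
def run(c,im,x,y,w,a):
    L=lambda ang,px,py,z:(x+np.cos(ang)*px-np.sin(ang)*py,y+np.sin(ang)*px+np.cos(ang)*py,z)
    for nm,ang,p,q,z,off in (("base front",w,(-.14,-.125),(-.14,.125),.024,90),("base -y",w,(-.14,-.125),(.0,-.125),.024,0),("base +y",w,(-.14,.125),(.0,.125),.024,0),
       ("h outer",a,(-.113,-.033),(-.113,.033),.085,90),("h inner",a,(-.047,-.033),(-.047,.033),.085,90),("h -y",a,(-.113,-.033),(-.047,-.033),.085,0),("h +y",a,(-.113,.033),(-.047,.033),.085,0),
       ("bar front",a,(-.009,-.04),(-.009,.04),.16,90),("bar rear",a,(.009,-.04),(.009,.04),.16,90),
       ("hR outer",a,(-.033,-.113),(.033,-.113),.085,0),("hR front",a,(-.033,-.113),(-.033,-.047),.085,90)):
        r=edgefit(c,im,L(ang,*p,z),L(ang,*q,z))
        if r: print(nm,'yaw',round(r[1]-off,2),'mid',r[0].round(4),r[2],round(r[3]*1e3,2),'mm')
if __name__=="__main__":
    run(pickle.load(open("wc2.pkl","rb")),cv2.imread("pics/i_wrist.png"),.5668,.267,.0869,.10)
E
python3 edge.py
```

```text
base front yaw 4.9 mid [0.4272 0.2548 0.024 ] 25 0.13 mm
base -y yaw 4.85 mid [0.4924 0.1359 0.024 ] 18 0.2 mm
base +y yaw 4.97 mid [0.4775 0.3842 0.024 ] 21 0.16 mm
h outer yaw 7.15 mid [0.455  0.2558 0.085 ] 25 0.84 mm
h inner yaw 6.79 mid [0.5194 0.2623 0.085 ] 25 0.15 mm
h -y yaw 7.71 mid [0.4977 0.2259 0.085 ] 17 0.18 mm
h +y yaw 6.69 mid [0.4841 0.2908 0.085 ] 25 0.14 mm
bar front yaw -5.36 mid [0.5588 0.2547 0.16  ] 6 0.45 mm
bar rear yaw 6.32 mid [0.5765 0.2514 0.16  ] 11 0.07 mm
hR outer yaw 6.51 mid [0.5781 0.1546 0.085 ] 25 0.13 mm
hR front yaw 6.37 mid [0.5377 0.1848 0.085 ] 24 0.14 mm
```

Run:
```python
from edge import *
c=pickle.load(open("wc2.pkl","rb"))
# rebuild camera at h_wrist: tool-frame camera pose
o=np.array([0.07062079,-0.00065925,-0.13276977]); ax=np.array([[0,-.961,-.278],[1,0,0],[0,-.278,.961]])
w,x,y,z=.001,.674,.739,.001; R=Ro.from_quat([x,y,z,w]).as_matrix()
ax=np.linalg.svd(ax); ax=ax[0]@ax[2]
Rc=(R@ax).T; c['R']=Rc; c['t']=-Rc@(np.array([.5673,.2668,.1444])+R@o)
im=cv2.imread("pics/h_wrist.png")
x,y,w,a=.5668,.267,.0855,.10
L=lambda ang,px,py,z:(x+np.cos(ang)*px-np.sin(ang)*py,y+np.sin(ang)*px+np.cos(ang)*py,z)
for a in(.087,.11):
  for nm,ang,p,q,z,off in (("base +y",w,(-.13,.125),(.1,.125),.024,0),
   ("hL outer",a,(-.033,.113),(.033,.113),.085,0),("hL inner",a,(-.033,.047),(.033,.047),.085,0),("hL -x",a,(-.033,.047),(-.033,.113),.085,90),("hL +x",a,(.033,.047),(.033,.113),.085,90),("h +y",a,(-.113,.033),(-.047,.033),.085,0)):
    r=edgefit(c,im,L(ang,*p,z),L(ang,*q,z),half=9)
    if r: print(nm,'yaw',round(r[1]-off,2),'mid',r[0].round(4),r[2],round(r[3]*1e3,2),'mm')
```

```text
base +y yaw 6.11 mid [0.5049 0.3858 0.024 ] 15 0.25 mm
hL outer yaw 6.69 mid [0.5571 0.3784 0.085 ] 25 0.1 mm
hL inner yaw 6.48 mid [0.5628 0.3124 0.085 ] 25 0.16 mm
hL -x yaw 6.62 mid [0.5245 0.3435 0.085 ] 25 0.11 mm
hL +x yaw 14.73 mid [0.592  0.3525 0.085 ] 17 1.04 mm
h +y yaw 6.45 mid [0.4939 0.2983 0.085 ] 15 0.22 mm
base +y yaw 6.11 mid [0.5049 0.3858 0.024 ] 15 0.25 mm
hL outer yaw 6.61 mid [0.5545 0.3781 0.085 ] 25 0.1 mm
hL inner yaw 6.66 mid [0.5617 0.3123 0.085 ] 24 0.14 mm
hL -x yaw 6.82 mid [0.5246 0.3428 0.085 ] 25 0.11 mm
hL +x yaw 6.43 mid [0.5892 0.3595 0.085 ] 16 0.12 mm
h +y yaw 3.39 mid [0.4972 0.2907 0.085 ] 10 0.38 mm
```

The edge fits give the turret 1.6 to 1.8° past the mark, because it lagged behind the jaws. I'll re-grip and trim it.

Request:
move_arm --moves '[[[0.0,0.0,0,10.1,0.088],[0.03,0.01,0.0,10.1,0.07],[0.03,0.015,0,10.1,0.06],[0.04,0.02,0.0,10.1,0.05],[0.03,0.015,0.0,10.1,0.05],[0,0,-0.04,10.1,0.05],[0,0,-0.04,0,0.05],[0,0,-0.04,0,0.05]]]'

```text
time: 12.05
tcp_pos: [0.5664, 0.2667, 0.2023]
orientation: [-0.0, 0.67, 0.742, -0.0]
ft_force: [0.4, -0.4, 0.4]
width: 0.57
```

Run:
```python
from h import *
rep()
```

```text
t 12.05 tcp [0.5664 0.2667 0.2023] jaw 5.85 w 50.2 F [ 0.4 -0.4  0.4] q [-0.18  0.6  -0.47  1.63  0.31  0.99 -0.65]
```

Request:
move_arm --moves '[[[0.0,0.0,-0.03,0,0.05],[0.0,0.0,-0.02,0,0.05],[0.0,0,-0.008,0,0.05],[0.0,0.0,0.0,0,0.0],[0,0,0.0,0,0.0],[0,0,0,0,0.0],[0,0,0,0,0.0],[0,0,0,0,0.0]]]' --squeeze 25

```text
time: 13.05
tcp_pos: [0.5673, 0.2673, 0.1468]
orientation: [0.001, 0.671, 0.742, 0.001]
ft_force: [0.8, 0.2, 5.9]
width: 0.277
```

Run:
```python
from h import *
rep()
```

```text
t 13.05 tcp [0.5673 0.2673 0.1468] jaw 5.74 w 24.4 F [0.8 0.2 5.9] q [-0.2   0.67 -0.45  1.66  0.35  0.89 -0.69]
```

Request:
move_arm --moves '[[[0.0,0.0,0,-0.8,0.0],[0.0,0.0,0,-0.8,0.0],[0.0,0,0,-0.8,0.0],[0.0,0.0,0.0,0,0.0],[0,0,0.0,0,0.0],[0,0,0,0,0.0],[0,0,0,0,0.0],[0,0,0,0,0.0]]]'

```text
time: 14.05
tcp_pos: [0.5673, 0.2673, 0.1468]
orientation: [0.0, 0.686, 0.727, 0.001]
ft_force: [1.3, 0.3, 5.8]
width: 0.276
```

Run:
```python
from edge import *
rep(); c=cam("wrist"); im=robot.snapshot("wrist"); pickle.dump(c,open("wc3.pkl","wb")); cv2.imwrite("pics/j_wrist.png",im)
x,y=.5668,.267
L=lambda ang,px,py,z:(x+np.cos(ang)*px-np.sin(ang)*py,y+np.sin(ang)*px+np.cos(ang)*py,z)
for a in(.085,.1):
  w=a
  for nm,ang,p,q,z,off in (("base +y",w,(-.13,.125),(-.05,.125),.024,0),
   ("hL outer",a,(-.033,.113),(.033,.113),.085,0),("hL inner",a,(-.033,.047),(.033,.047),.085,0),("hL -x",a,(-.033,.047),(-.033,.113),.085,90),("h +y",a,(-.113,.033),(-.047,.033),.085,0),("hR -y",a,(.113,.033),(.047,.033),.085,0)):
    r=edgefit(c,im,L(ang,*p,z),L(ang,*q,z),half=9)
    if r: print(nm,'yaw',round(r[1]-off,2),'mid',r[0].round(4),r[2],round(r[3]*1e3,2),'mm')
```

```text
t 14.05 tcp [0.5673 0.2673 0.1468] jaw 3.35 w 24.3 F [1.3 0.3 5.8] q [-0.21  0.66 -0.44  1.66  0.34  0.89 -0.72]
base +y yaw 4.73 mid [0.4665 0.3834 0.024 ] 25 0.18 mm
hL outer yaw 4.85 mid [0.5572 0.3798 0.085 ] 25 0.12 mm
hL inner yaw 4.7 mid [0.5628 0.3139 0.085 ] 25 0.14 mm
hL -x yaw 4.95 mid [0.5268 0.3439 0.085 ] 25 0.1 mm
h +y yaw 4.59 mid [0.4905 0.2938 0.085 ] 19 0.12 mm
hR -y yaw -175.43 mid [0.6386 0.306  0.085 ] 20 0.17 mm
base +y yaw 4.72 mid [0.4648 0.3832 0.024 ] 25 0.18 mm
hL outer yaw 4.79 mid [0.5555 0.3797 0.085 ] 25 0.11 mm
hL inner yaw 4.68 mid [0.5621 0.3139 0.085 ] 25 0.12 mm
hL -x yaw 4.79 mid [0.5268 0.3434 0.085 ] 25 0.11 mm
h +y yaw 4.53 mid [0.4858 0.2934 0.085 ] 23 0.13 mm
hR -y yaw -175.39 mid [0.6392 0.306  0.085 ] 21 0.14 mm
```

View pics/j_wrist.png

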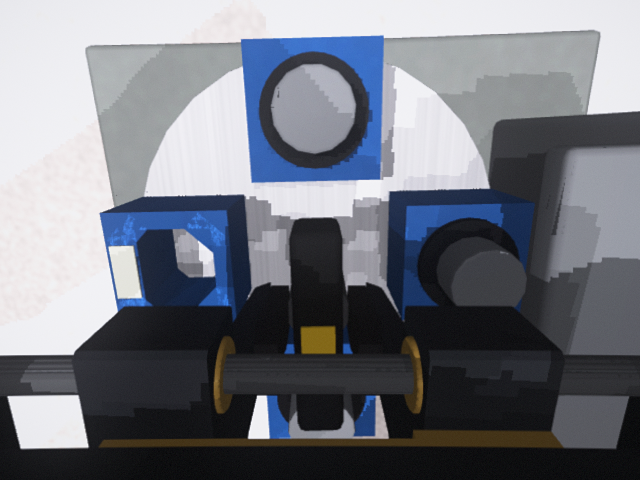

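The turret edges are now within about 0.2° of the base edges (base 4.7°, turret 4.5–4.95°). I'll release and look again.

Request:
move_arm --moves '[[[0,0,0,0,0.05],[0,0,0,0,0.05],[0,0,0,0,0.05],[0,0,0.02,0,0.05],[0,0,0.05,0,0.05],[0,0,0.06,0,0.05],[-0.02,-0.01,0.05,-10,0.07],[-0.04,-0.02,0.0,-10,0.088]]]'

```text
time: 15.1
tcp_pos: [0.5081, 0.2389, 0.3314]
orientation: [0.0, 0.804, 0.595, 0.005]
ft_force: [-0.2, -0.4, -0.9]
width: 0.769
```

Request:
move_arm --moves '[[[-0.05,-0.02,0,-10,0.088],[-0.02,-0.01,0.0,-10,0.088],[0,0,0,-10,0.088],[0,0,0.0,-10,0.088],[0,0,0.0,0,0.088],[0,0,0,0,0.088],[0,0,0,0,0.088],[0,0,0.0,0,0.088]]]'

```text
time: 16.1
tcp_pos: [0.4364, 0.2069, 0.3257]
orientation: [-0.0, 0.958, 0.287, -0.0]
ft_force: [0.4, -0.1, -0.5]
width: 0.998
```

Run:
```python
from edge import *
rep(); c=cam("wrist"); im=robot.snapshot("wrist"); pickle.dump(c,open("wc4.pkl","wb")); cv2.imwrite("pics/k_wrist.png",im)
run(c,im,.5668,.267,.0855,.0855)
```

```text
t 16.1 tcp [0.4364 0.2069 0.3257] jaw -56.6 w 87.9 F [ 0.4 -0.1 -0.5] q [-0.21  0.19 -0.38  1.86  0.08  1.1  -1.6 ]
base front yaw 4.98 mid [0.4271 0.256  0.024 ] 24 0.18 mm
base -y yaw 4.44 mid [0.4928 0.1361 0.024 ] 16 0.11 mm
base +y yaw 4.85 mid [0.4777 0.3841 0.024 ] 21 0.14 mm
h outer yaw 4.81 mid [0.4548 0.2574 0.085 ] 25 0.88 mm
h inner yaw 4.56 mid [0.5194 0.263  0.085 ] 25 0.1 mm
h -y yaw 5.22 mid [0.4968 0.2283 0.085 ] 16 0.18 mm
h +y yaw 4.68 mid [0.4842 0.2935 0.085 ] 25 0.19 mm
bar front yaw 3.32 mid [0.557  0.2639 0.16  ] 16 2.74 mm
bar rear yaw 4.28 mid [0.5758 0.2539 0.16  ] 12 0.14 mm
hR outer yaw 5.07 mid [0.5764 0.1544 0.085 ] 25 0.15 mm
hR front yaw 4.81 mid [0.5364 0.1831 0.085 ] 21 0.0 mm
```

View pics/k_wrist.png

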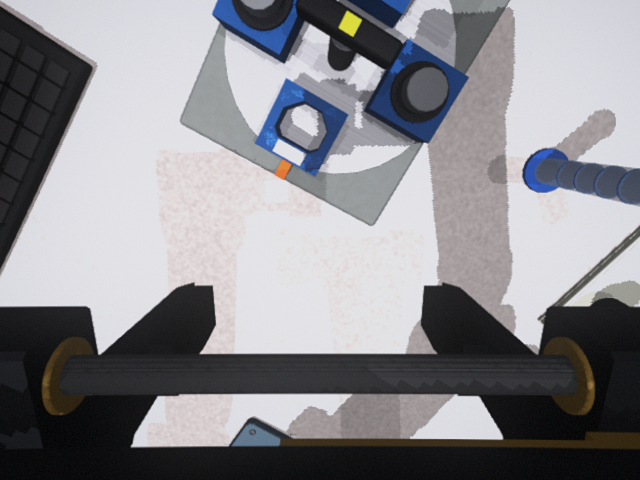

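After release the turret reads about 4.8° and the base about 4.85°, so the empty holder is at the mark, with its socket near (0.487, 0.2605). Next I'll view the tray.

Request:
move_arm --moves '[[[0.003,-0.03,0,10.6,0.088],[0.003,-0.03,0,10.6,0.088],[0.003,-0.03,0,10.6,0.088],[0.004,-0.03,0,10.6,0.088],[0.005,-0.03,0,10.6,0.088],[0.005,-0.03,0,10.6,0.088],[0.005,-0.03,0,10.6,0.088],[0.005,-0.03,0,10.6,0.088]]]'

```text
time: 17.15
tcp_pos: [0.4695, -0.0341, 0.3257]
orientation: [0.0, 0.511, 0.86, 0.0]
ft_force: [-0.0, 0.2, 0.4]
width: 0.997
```

Request:
move_arm --moves '[[[0.004,-0.03,0,10.6,0.088],[0.004,-0.03,0,10.6,0.088],[0.004,-0.03,0,0,0.088],[0.004,-0.03,0,0,0.088],[0,-0.017,0,0,0.088],[0,0,0,0,0.088],[0,0,0,0,0.088],[0,0,0,0,0.088]]]'

```text
time: 18.15
tcp_pos: [0.4855, -0.1688, 0.3258]
orientation: [0.0, 0.346, 0.938, 0.0]
ft_force: [1.3, 0.3, 0.3]
width: 1.001
```

Run:
```python
from edge import *
rep(); c=cam("wrist"); im=robot.snapshot("wrist"); pickle.dump(c,open("wc5.pkl","wb")); cv2.imwrite("pics/l_wrist.png",im)
print(proj(c,[.509,-.188,.11]))
```

```text
t 18.15 tcp [ 0.4855 -0.1688  0.3258] jaw 49.46 w 88.2 F [1.3 0.3 0.3] q [ 0.48  0.24 -0.27  1.8   0.07  1.11  1.04]
[[318.8866607  240.74062085]]
```

View pics/l_wrist.png

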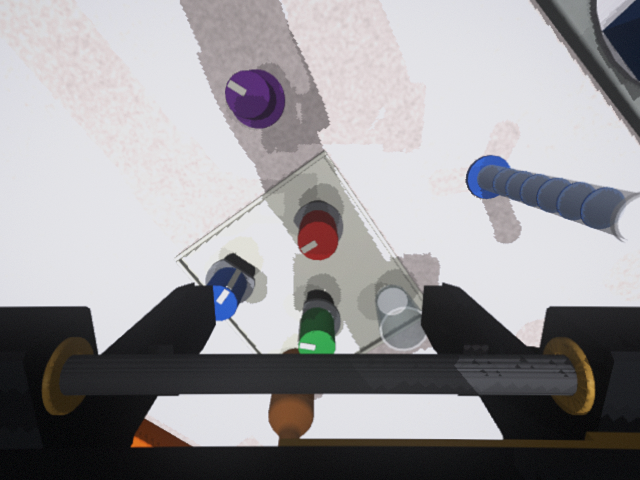

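The red cap is at about (318,241), as predicted, with its stripe pointing lower-left at about (309,246). I'll segment it for the precise centre and stripe angle.

Run:
```python
from edge import *
c=pickle.load(open("wc5.pkl","rb")); im=cv2.imread("pics/l_wrist.png")
cv2.imwrite("pics/l_crop.png",cv2.resize(im[195:275,275:365],None,fx=7,fy=7,interpolation=cv2.INTER_CUBIC))
```

```text
(no output)
```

View pics/l_crop.png

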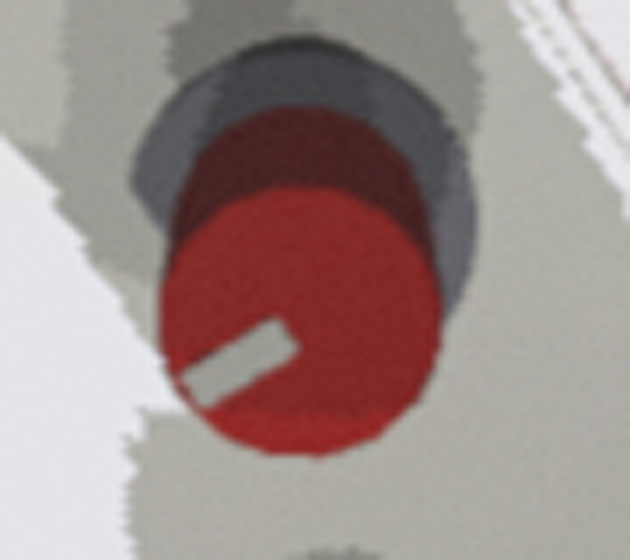

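Run:
```python
from edge import *
c=pickle.load(open("wc5.pkl","rb"))
f=lambda x,y:onz(c,(274.57+x/7,194.57+y/7),.110)
ce=f(301.5,321);a=f(289,334);b=f(193,391)
print(ce,[f(161,321)-f(442,321)],[f(301,185)-f(301,457)])
print("stripe dir",np.degrees(np.arctan2(*(b-a)[1::-1])),"from centre",np.degrees(np.arctan2(*(b-ce)[1::-1])),np.linalg.norm(b-ce))
```

```text
[ 0.50798072 -0.18870747  0.11      ] [array([-0.02513448, -0.0293964 ,  0.        ])] [array([-0.02966759,  0.02537094,  0.        ])]
stripe dir -98.76045585388788 from centre -96.60888932591646 0.01813657537176981
```

Request:
move_arm --moves '[[[0.0115,-0.01,0,0.5,0.07],[0.011,-0.01,-0.02,0,0.066],[0,0,-0.05,0,0.066],[0,0,-0.05,0,0.066],[0,0,-0.04,0,0.066],[0,0,0,0,0.066],[0,0,0,0,0.066],[0,0,0,0,0.066]]]'

```text
time: 19.2
tcp_pos: [0.5093, -0.1906, 0.1676]
orientation: [0.002, 0.343, 0.939, -0.0]
ft_force: [0.4, 0.3, 1.1]
width: 0.753
```

Run:
```python
from edge import *
rep(); c=cam("wrist"); im=robot.snapshot("wrist"); cv2.imwrite("pics/m_wrist.png",im)
print(proj(c,[.508,-.1887,.11]))
```

```text
t 19.2 tcp [ 0.5093 -0.1906  0.1676] jaw 49.84 w 66.3 F [0.4 0.3 1.1] q [ 0.46  0.48 -0.24  1.88  0.15  0.79  1.01]
[[319.55914541 265.69166716]]
```

View pics/m_wrist.png

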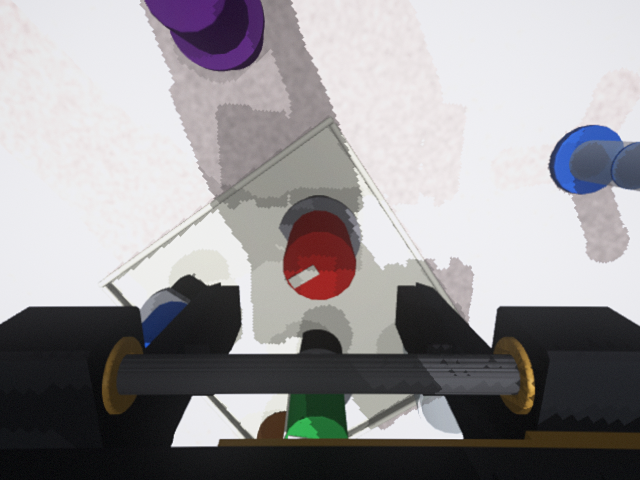

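The cap is centred between the jaws at (319,265), so I'll descend and grip.

Request:
move_arm --moves '[[[-0.001,0.0015,-0.03,0,0.066],[0,0,-0.03,0,0.066],[0,0,-0.0195,0,0.066],[0,0,0,0,0.066],[0,0,0,0,0.03],[0,0,0,0,0.03],[0,0,0,0,0.03],[0,0,0,0,0.03]]]' --squeeze 25

```text
time: 20.25
tcp_pos: [0.5076, -0.1888, 0.087]
orientation: [0.001, 0.343, 0.939, 0.0]
ft_force: [0.6, 0.1, 6.3]
width: 0.445
```

Run:
```python
from edge import *
rep()
```

```text
t 20.25 tcp [ 0.5076 -0.1888  0.087 ] jaw 49.84 w 39.2 F [0.6 0.1 6.3] q [ 0.43  0.6  -0.21  1.92  0.2   0.63  0.97]
```

Request:
move_arm --moves '[[[0,0,0.01,0,0.03],[0,0,0.03,0,0.03],[0,0,0.05,0,0.03],[0,0,0.05,0,0.03],[0,0,0.05,0,0.03],[0,0,0.05,0,0.03],[-0.01,0.01,0.01,0,0.03],[-0.02,0.02,0,0,0.03]]]' --squeeze 30

```text
time: 21.25
tcp_pos: [0.4759, -0.1582, 0.336]
orientation: [-0.0, 0.344, 0.939, -0.0]
ft_force: [0.5, 0.6, -3.1]
width: 0.448
```

Run:
```python
from edge import *
rep(); cv2.imwrite("pics/n_side.png",robot.snapshot("side"))
```

```text
t 21.25 tcp [ 0.4759 -0.1582  0.336 ] jaw 49.8 w 39.4 F [ 0.5  0.6 -3.1] q [ 0.48  0.21 -0.28  1.81  0.06  1.13  1.04]
```

View pics/n_side.png

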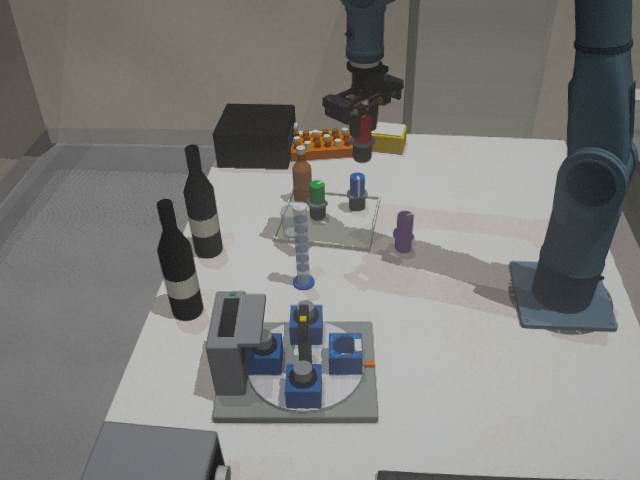

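The cartridge is held upright, and the other items stand undisturbed. I'll transfer it with a -77° turn.

Request:
move_arm --moves '[[[0,0.045,0,-9.5,0.03],[0,0.045,0,-9.5,0.03],[0,0.045,0,-9.5,0.03],[0,0.045,0,-9.5,0.03],[0,0.045,0,-9.5,0.03],[0,0.045,0,-9.5,0.03],[0,0.045,0,-9.5,0.03],[0.0,0.045,0,-9.5,0.03]]]'

```text
time: 22.3
tcp_pos: [0.4751, 0.2023, 0.3345]
orientation: [-0.0, 0.85, 0.527, -0.002]
ft_force: [0.4, -0.3, -2.8]
width: 0.444
```

Request:
move_arm --moves '[[[0.005,0.03,0,-1.2,0.03],[0.006,0.029,0,0,0.03],[0,0,-0.04,0,0.03],[0,0,-0.05,0,0.03],[0,0,-0.04,0,0.03],[0,0,0,0,0.03],[0,0,0,0,0.03],[0.0,0,0,0,0.03]]]'

```text
time: 23.3
tcp_pos: [0.4887, 0.261, 0.208]
orientation: [0.0, 0.854, 0.52, 0.002]
ft_force: [-0.4, 0.7, -3.1]
width: 0.446
```

Run:
```python
from edge import *
rep(); c=cam("wrist"); im=robot.snapshot("wrist"); cv2.imwrite("pics/o_wrist.png",im); pickle.dump(c,open("wc6.pkl","wb"))
im=robot.snapshot("side"); cv2.imwrite("pics/o_side.png",cv2.resize(im[220:420,280:400],None,fx=3,fy=3,interpolation=cv2.INTER_CUBIC))
im=robot.snapshot("scene"); cv2.imwrite("pics/o_scene.png",cv2.resize(im[190:330,360:480],None,fx=4,fy=4,interpolation=cv2.INTER_CUBIC))
```

```text
t 23.3 tcp [0.4887 0.261  0.208 ] jaw -27.36 w 39.3 F [-0.4  0.7 -3.1] q [-0.28  0.46 -0.38  1.82  0.21  0.9  -1.23]
```

View pics/o_wrist.png

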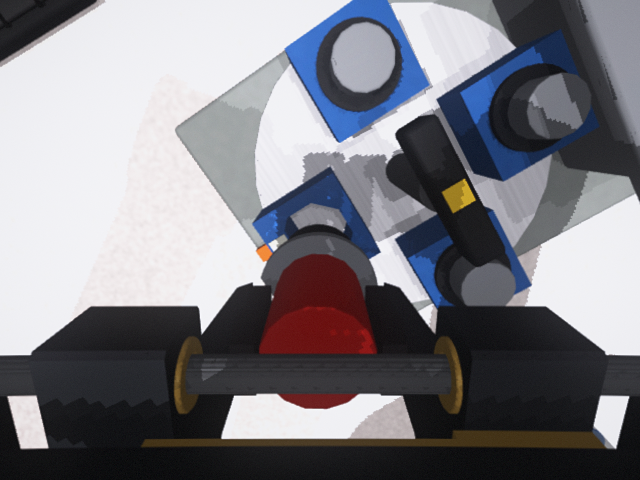

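View pics/o_side.png

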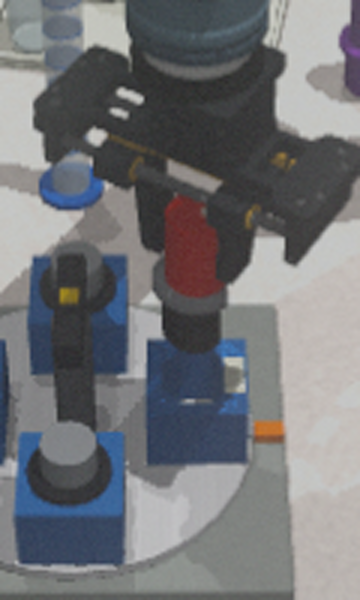

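View pics/o_scene.png

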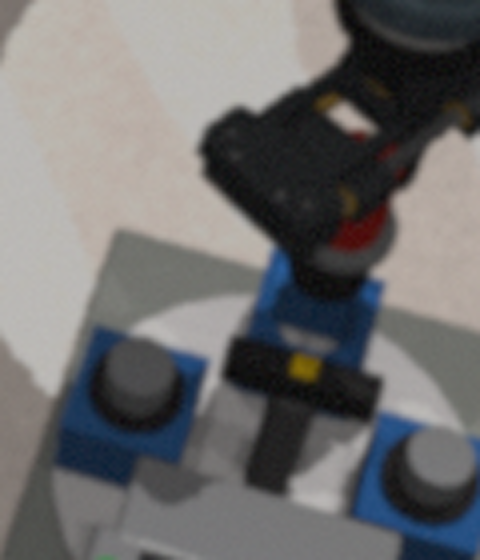

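```bash
cat > ov.py <<'E'
from edge import *
def overlay(c,im,P,flatdeg,foot,name,sock=(.487,.2605),a=4.8):
    im=cv2.resize(im,None,fx=3,fy=3,interpolation=cv2.INTER_CUBIC)
    def D(cx,cy,r,fl,ang,z,col):
        t=np.linspace(0,2*np.pi,181); x=r*np.cos(t); y=r*np.sin(t)
        if fl: x=np.maximum(x,-fl)
        A=np.radians(ang); W=np.c_[cx+np.cos(A)*x-np.sin(A)*y,cy+np.sin(A)*x+np.cos(A)*y,np.full(181,z)]
        cv2.polylines(im,[np.int32(proj(c,W)*3+1)],True,col,1)
    ya=flatdeg-180
    D(*P,.02,0,ya,foot+.105,(0,255,0)); D(*P,.028,.019,ya,foot+.051,(0,255,255)); D(*P,.028,.019,ya,foot+.045,(255,255,0)); D(*P,.022,.015,ya,foot+.006,(255,0,255))
    D(*sock,.0235,.0165,a,.085,(0,255,0))
    A=np.radians(a); W=[(sock[0]+np.cos(A)*x-np.sin(A)*y,sock[1]+np.sin(A)*x+np.cos(A)*y,.085) for x,y in((-.033,-.033),(.033,-.033),(.033,.033),(-.033,.033))]
    cv2.polylines(im,[np.int32(proj(c,W)*3+1)],True,(0,255,255),1)
    return im
E
python3 - <<'E'
from ov import *
c=pickle.load(open("wc6.pkl","rb")); im=cv2.imread("pics/o_wrist.png")
o=overlay(c,im,(.4887,.261),184.8,.126,0)
cv2.imwrite("pics/o_ov.png",o[440:1240,600:1300][:, :])
cv2.imwrite("pics/o_ov.png",cv2.resize(o[440:1240,600:1300],(525,600)))
E
```

```text
(no output)
```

View pics/o_ov.png

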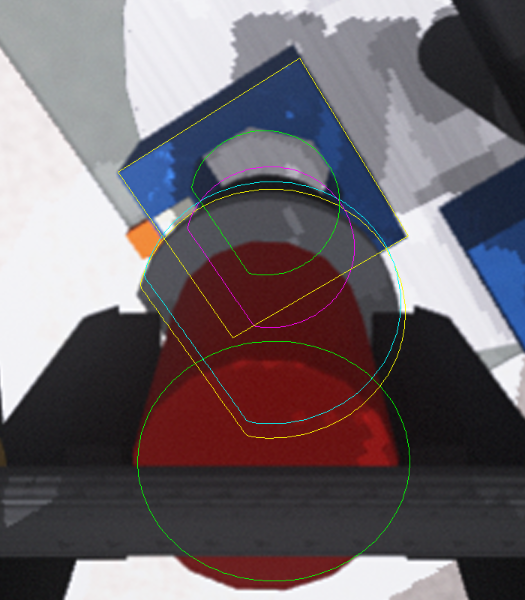

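Run:
```python
from ov import *
for n,(l,t,r,b) in {"side":(310,260,385,400),"scene":(400,220,480,300)}.items():
    c=cam(n); im=robot.snapshot(n); cv2.imwrite(f"pics/p_{n}_raw.png",im)
    o=overlay(c,im,(.4887,.261),184.8,.126,0)[t*3:b*3,l*3:r*3]
    im2=cv2.resize(im,None,fx=3,fy=3,interpolation=cv2.INTER_CUBIC)[t*3:b*3,l*3:r*3]
    o=np.hstack([o,im2]); f=min(800/o.shape[1],600/o.shape[0]); cv2.imwrite(f"pics/p_{n}.png",cv2.resize(o,None,fx=f,fy=f,interpolation=cv2.INTER_CUBIC))
rep()
```

```text
t 23.55 tcp [0.4882 0.2605 0.2069] jaw -27.36 w 39.3 F [-0.3 -0.7 -3.5] q [-0.28  0.46 -0.38  1.82  0.21  0.9  -1.23]
```

View pics/p_side.png

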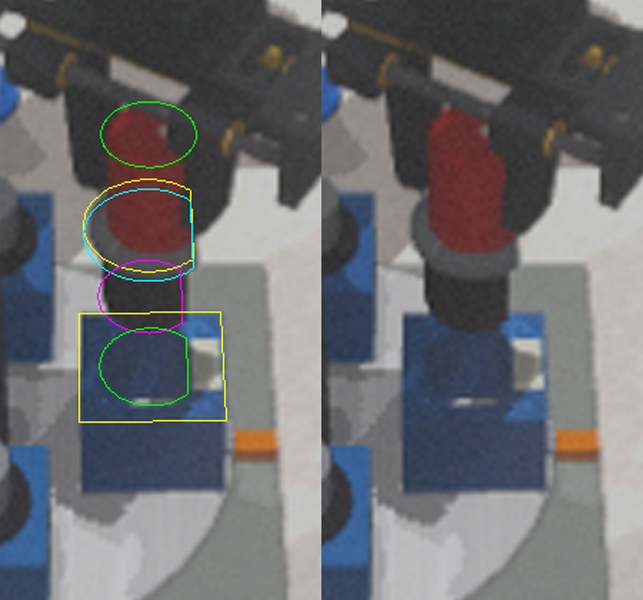

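View pics/p_scene.png

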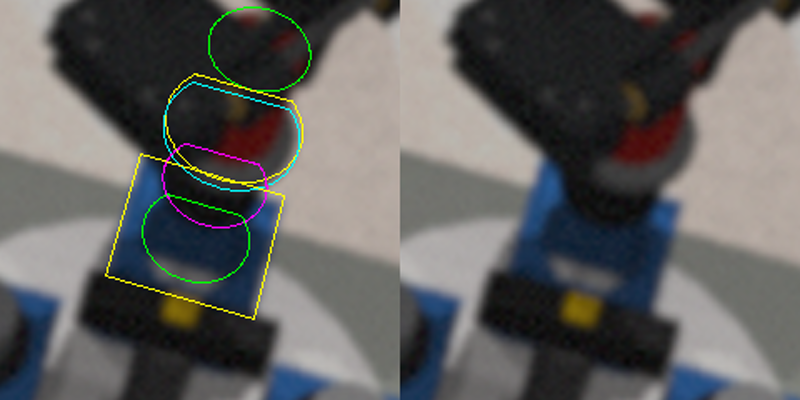

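All three views agree that the held cartridge sits about 1.5 mm off the TCP in -x and -y. I'll correct for that and lower slowly, watching the force.

Request:
move_arm --moves '[[[0,0.0015,0,0,0.03],[0,0,-0.02,0,0.03],[0,0,-0.015,0,0.03],[0,0,-0.005,0,0.03],[0,0,-0.003,0,0.03],[0,0,-0.003,0,0.03],[0,0,-0.002,0,0.03],[0,0,0,0,0.03]]]'

```text
time: 24.55
tcp_pos: [0.4879, 0.2619, 0.1583]
orientation: [0.0, 0.854, 0.52, 0.0]
ft_force: [0.4, 1.4, -3.4]
width: 0.446
```

Run:
```python
from ov import *
rep(); c=cam("wrist"); im=robot.snapshot("wrist"); s=robot.sense(); print(s['ft_torque'].round(2))
cv2.imwrite("pics/q_wrist.png",im)
i=robot.snapshot("side"); cv2.imwrite("pics/q_side.png",cv2.resize(i[240:400,300:400],None,fx=3.7,fy=3.7,interpolation=cv2.INTER_CUBIC))
```

```text
t 24.55 tcp [0.4879 0.2619 0.1583] jaw -27.35 w 39.3 F [ 0.4  1.4 -3.4] q [-0.3   0.52 -0.36  1.85  0.25  0.8  -1.26]
[-0.06 -0.03  0.05]
```

View pics/q_wrist.png

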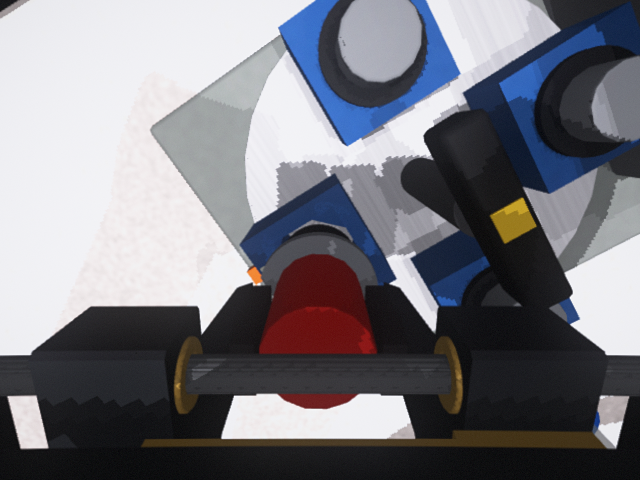

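View pics/q_side.png

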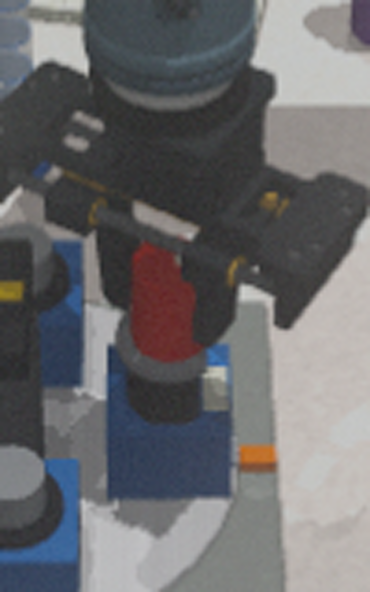

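There is no contact force, and the barrel tip appears to be about 9 mm inside the mouth. I'll keep lowering gently.

Request:
move_arm --moves '[[[0,0,-0.003,0,0.03],[0,0,-0.003,0,0.03],[0,0,-0.003,0,0.03],[0,0,-0.003,0,0.03],[0,0,-0.003,0,0.03],[0,0,0,0,0.03],[0,0,0,0,0.03],[0,0,0,0,0.03]]]'

```text
time: 25.65
tcp_pos: [0.488, 0.262, 0.1433]
orientation: [0.0, 0.854, 0.52, 0.0]
ft_force: [0.5, 0.8, -2.1]
width: 0.443
```

Run:
```python
from ov import *
rep(); print(robot.sense()['ft_torque'].round(2))
```

```text
t 25.65 tcp [0.488  0.262  0.1433] jaw -27.35 w 39.1 F [ 0.5  0.8 -2.1] q [-0.31  0.55 -0.35  1.86  0.26  0.78 -1.27]
[-0.02 -0.02  0.02]
```

Request:
move_arm --moves '[[[0,0,-0.003,0,0.03],[0,0,-0.003,0,0.03],[0,0,-0.003,0,0.03],[0,0,-0.003,0,0.03],[0,0,-0.003,0,0.03],[0,0,-0.003,0,0.03],[0,0,-0.001,0,0.03],[0,0,0,0,0.03]]]'

```text
time: 26.65
tcp_pos: [0.4878, 0.2619, 0.1242]
orientation: [-0.0, 0.854, 0.52, -0.0]
ft_force: [0.9, -0.4, -2.1]
width: 0.45
```

Run:
```python
from ov import *
rep(); print(robot.sense()['ft_torque'].round(2))
i=robot.snapshot("side"); cv2.imwrite("pics/r_side.png",cv2.resize(i[240:400,300:400],None,fx=3.7,fy=3.7,interpolation=cv2.INTER_CUBIC))
```

```text
t 26.65 tcp [0.4878 0.2619 0.1242] jaw -27.35 w 39.7 F [ 0.9 -0.4 -2.1] q [-0.31  0.58 -0.34  1.87  0.27  0.74 -1.28]
[-0.09  0.01  0.  ]
```

View pics/r_side.png

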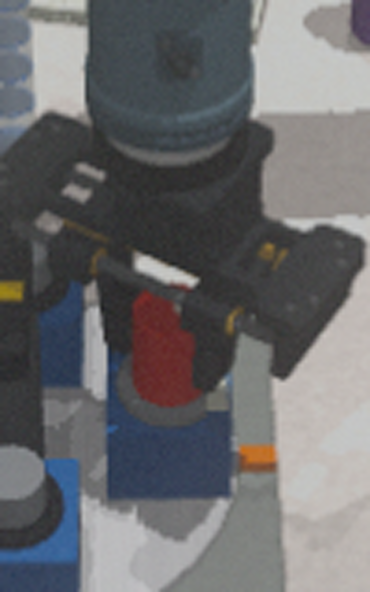

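The collar is just above the holder's top, and the force reading shows only the cartridge's weight. I'll lower it by millimetres until it seats.

Request:
move_arm --moves '[[[0,0,-0.001,0,0.03],[0,0,-0.001,0,0.03],[0,0,-0.0005,0,0.03],[0,0,0,0,0.03],[0,0,0,0,0.03],[0,0,0,0,0.03],[0,0,0,0,0.03],[0,0,0,0,0.03]]]'

```text
time: 27.7
tcp_pos: [0.488, 0.262, 0.122]
orientation: [0.0, 0.854, 0.52, 0.0]
ft_force: [-1.6, -1.3, 4.6]
width: 0.448
```

Run:
```python
from ov import *
rep(); print(robot.sense()['ft_torque'].round(2))
```

```text
t 27.7 tcp [0.488 0.262 0.122] jaw -27.35 w 39.5 F [-1.6 -1.3  4.6] q [-0.32  0.58 -0.34  1.87  0.27  0.73 -1.29]
[-0.32  0.47  0.02]
```

Contact comes at TCP z = 0.122, exactly the predicted seat height. One small push, then release.

Request:
move_arm --moves '[[[0,0,-0.0005,0,0.03],[0,0,0,0,0.03],[0,0,0,0,0.03],[0,0,0,0,0.044],[0,0,0,0,0.05],[0,0,0,0,0.055],[0,0,0,0,0.055],[0,0,0,0,0.055]]]'

```text
time: 28.7
tcp_pos: [0.4879, 0.2619, 0.1212]
orientation: [-0.0, 0.854, 0.52, -0.0]
ft_force: [0.6, -0.6, 0.0]
width: 0.626
```

Run:
```python
from ov import *
rep(); cv2.imwrite("pics/s_wrist.png",robot.snapshot("wrist"))
```

```text
t 28.7 tcp [0.4879 0.2619 0.1212] jaw -27.35 w 55.2 F [ 0.6 -0.6  0. ] q [-0.32  0.58 -0.34  1.87  0.27  0.73 -1.29]
```

View pics/s_wrist.png

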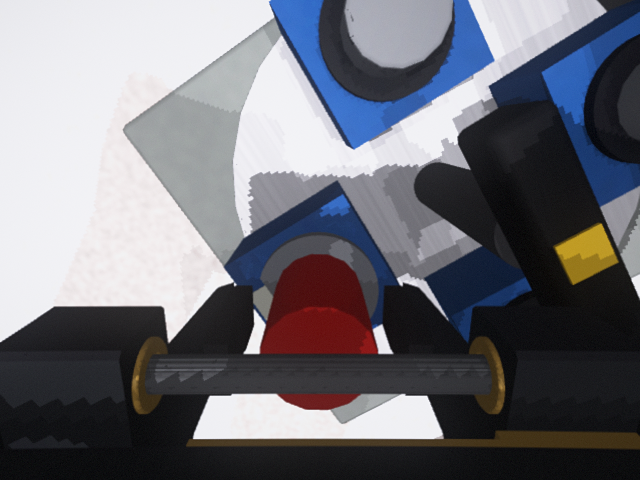

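The fingers are clear of the cap. I'll rise and check from the same viewpoint as before.

Request:
move_arm --moves '[[[0,0,0.02,0,0.055],[0,0,0.04,0,0.055],[0,0,0.05,0,0.055],[0,0,0.05,0,0.07],[0,0,0.045,0,0.088],[-0.02,-0.025,0,-10,0.088],[-0.03,-0.03,0,-10,0.088],[0,0,0,-9,0.088]]]'

```text
time: 29.75
tcp_pos: [0.4363, 0.2046, 0.3263]
orientation: [0.001, 0.958, 0.286, -0.0]
ft_force: [0.8, 0.3, 0.9]
width: 1.001
```

Request:
move_arm --moves '[[[0,0,0,0,0.088],[0,0,0,0,0.088],[0,0,0,0,0.088],[0,0,0,0,0.088],[0,0,0,0,0.088],[0,0,0,0,0.088],[0,0,0,0,0.088],[0,0,0,0,0.088]]]'

```text
time: 30.75
tcp_pos: [0.4379, 0.2069, 0.3262]
orientation: [0.0, 0.957, 0.289, 0.0]
ft_force: [0.1, 0.2, 0.1]
width: 0.999
```

Run:
```python
from ov import *
rep(); c=cam("wrist"); im=robot.snapshot("wrist"); cv2.imwrite("pics/t_wrist.png",im); run(c,im,.5668,.267,.0855,.0855)
o=overlay(c,im,(.487,.2605),184.8,.040,0); cv2.imwrite("pics/t_ov.png",o[0:600,450:1250])
cv2.imwrite("pics/t_scene.png",robot.snapshot("scene")); cv2.imwrite("pics/t_side.png",robot.snapshot("side"))
```

```text
t 30.75 tcp [0.4379 0.2069 0.3262] jaw -56.35 w 88.0 F [0.1 0.2 0.1] q [-0.24  0.19 -0.34  1.86  0.07  1.1  -1.59]
base front yaw 5.0 mid [0.4271 0.255  0.024 ] 24 0.13 mm
base -y yaw 4.58 mid [0.4971 0.1364 0.024 ] 20 0.15 mm
base +y yaw 4.98 mid [0.4738 0.3837 0.024 ] 19 0.16 mm
h outer yaw 4.37 mid [0.4548 0.2574 0.085 ] 25 0.87 mm
h inner yaw 4.87 mid [0.5194 0.263  0.085 ] 25 0.13 mm
h -y yaw 5.36 mid [0.497  0.2283 0.085 ] 17 0.11 mm
h +y yaw 4.63 mid [0.4842 0.2936 0.085 ] 25 0.15 mm
bar front yaw 4.8 mid [0.5544 0.2682 0.16  ] 13 0.0 mm
bar rear yaw 5.07 mid [0.5755 0.2561 0.16  ] 13 0.17 mm
hR outer yaw 4.44 mid [0.5764 0.1545 0.085 ] 25 0.13 mm
hR front yaw 5.01 mid [0.5362 0.1864 0.085 ] 19 0.09 mm
```

View pics/t_ov.png

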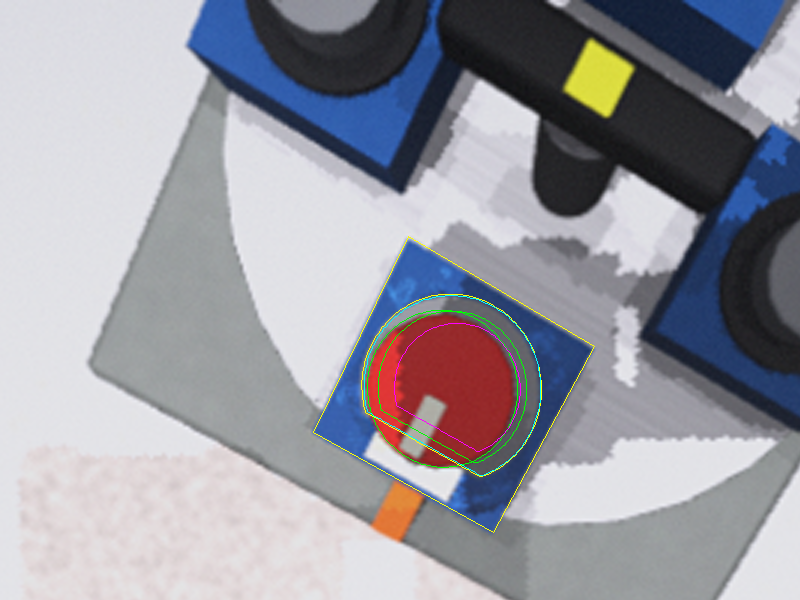

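View pics/t_side.png

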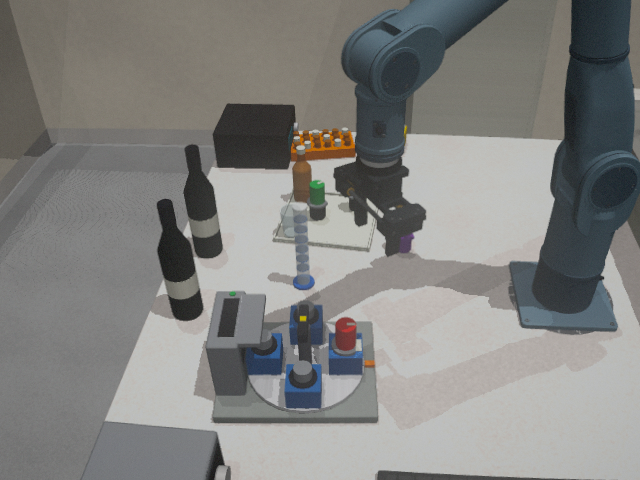

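View pics/t_scene.png

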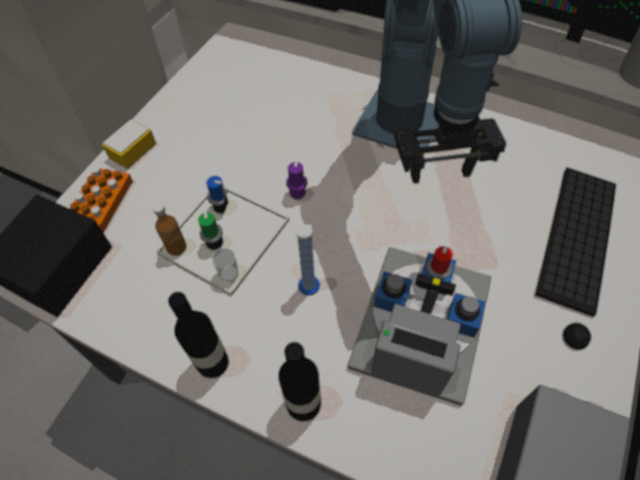

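The cap outline fits the seated model and its stripe points at the holder's white stripe and the orange mark. Turret and base angles agree to about 0.1°, everything else stands, and the arm touches nothing.

```bash
python3 -c "
from cell import robot
print(robot.close_job())"
```

```text
the job is handed in; nothing more can be done
None
```

I turned the turret so the empty holder stands at the orange load mark, then loaded the red cartridge flat to flat and lowered it fully home. I let go and handed the job in at about 31 s. The hand-in gives no verdict.

- **Turret:** after the first turn it stood about 1.7° past the mark, because it lagged behind the jaws. I gripped the bar again and trimmed it. At the end the turret's edges averaged about 4.8° and the base's about 4.85°. Individual edge readings scattered by about half a degree either way.
- **Cartridge:** contact came at TCP height 0.122 m, exactly the predicted seat height, with a peak reading of about 5 N. The last wrist picture matches the seated model, and the cap's stripe points at the holder's white stripe and the load mark.
- **Disagreement:** before insertion, all three cameras showed the cartridge about 1.5 mm off the TCP in the jaws. I corrected for it, and the cartridge went in without any contact force.
- **Everything else:** the other items in the tray, the measuring cylinder and the purple look-alike stand where they were. The gripper is open and touching nothing, with forces near 0 N.
- **Unexplained reading:** the gripper read about 25 mm on the bar, which is listed as 18 mm thick. I did not find out why.

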